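# Clear strap seals off the parcel scale with the locked-away scraper

### The job

Press down and turn the child-resistant cap off the tub, set it right way up on the rubber mat, take the scraper out of the tub and with it wipe all the loose strap seals off the scale's plate into the catch tray on its open edge; do not touch the seals on the plate with the fingers. Then stand the scraper back in the tub and close the tub again: cap on, pressed and turned back until it is locked as it was at the start. Leave the other things on the counter where they are.

Things in the scene. Friction and masses are not known exactly. Their poses are not given: they have to be found in the camera images.
- tub: white round plastic tub, fixed to the counter, yaw varies. Origin at the centre of its underside, z up. Body 102 mm across, bore 76 mm across all the way down to the inner floor at z = 6 mm; neck rim at z = 104 mm with a spring liner ring on it, its free top at z = 112 mm. Two bayonet hooks (101 mm across) on the neck at its +x and -x sides. A steel foot strap lies along its x
- tub_mouth (a point): point on the tub's axis at the rim, 104 mm above its underside, axes as the tub's. TO CLOSE: set the cap on at 0.8 to 2.4 rad counter-clockwise from locked (mod pi): the lugs pass the hooks (side play 4 mm) and it rests on the liner, cap origin 90 mm above the tub's. Press 6 to 7.5 mm, turn CLOCKWISE to the stop (about 0.05 rad past locked) and let it rise
- cap: loose grey child-resistant cap, 120 g, locked on the tub at the start. Origin at the centre of its open lower edge, z up through the top. Skirt 116 mm across outside, 109 mm inside; flat top at z = 26 mm, inner ceiling at z = 22 mm; two lugs inside at its +x and -x (z = 4 to 9 mm, 89 mm across). Locked: origin 90 mm above the tub's, cap x along tub x, either way round
- cap_bar (a point): centre of the straight grip bar that stands on the cap's top: 60 mm long (cap x), 20 mm thick (cap y), from z = 26 to 54 mm of the cap; this point at z = 40 mm. TO OPEN: press the cap down 6 to 7.5 mm, keep it pressed and turn it COUNTER-CLOCKWISE seen from above; past 0.75 rad (1.1 is good, up to 2.4) it lifts straight off. Unpressed it is blocked after 0.1 rad
- liner (a joint): how far the spring liner on the tub's rim is pressed down by the cap, m: 0 free, 0.008 bottomed; above about 0.0052 the lugs clear the locking teeth. Keep the cap centred on the tub within 3 mm as it turns, lifts off or goes on, or it jams. Pressing takes about 4 N to begin with, 12 to 15 N at 6 to 7.5 mm
- scraper: scraper block standing in the tub at the start, 140 g, 98 mm high. Origin at the centre of its underside, z up. Aluminium foot 20 mm (x) x 52 mm (y) x 16 mm high, its lower edge wipes; above it to the top a black handle 14 mm (x) x 34 mm (y), to be pinched across x. In the tub its top is level with the rim, up to 10 mm off the axis, yaw within 0.6 rad of the tub's
- mat: empty black rubber mat 130 x 130 mm, 3 mm thick, fixed flat on the counter: the place for the cap while it is off. Origin at the centre of its underside. Tub and mat may swap places
- scale: parcel scale, fixed, yaw varies. Origin on the counter under its plate's centre, z up. Plate 180 mm along its x (-90 to +90), 160 mm along y between side rims 8 mm high; surface at z = 50 mm. No rim at the -x edge (a black console lies there, 34 mm high). Off the +x edge is the catch tray, so wiping goes along +x
- tray (a point): centre of the catch tray's floor, fixed to the scale, axes as the scale's: 136 mm along the scale's +x from its origin, 6 mm above the counter. Inside 91 mm (x) x 160 mm (y), directly against the plate's edge; side walls to 49 mm and far wall to 62 mm above the counter, open on top. The scraper wipes well 1 to 4 mm clear of the plate; pressed on it, it digs in
- seal1: a spent crimped strap seal, a flat dark steel chip 26 mm (its x) x 18 mm (its y) x 7 mm, 14 g, origin at the centre of its underside. Three to five of seal1 to seal5 are present, loose on the scale's plate; absent ones read None
- seal2: a spent crimped strap seal, a flat dark steel chip 26 mm (its x) x 18 mm (its y) x 7 mm, 14 g, origin at the centre of its underside. Three to five of seal1 to seal5 are present, loose on the scale's plate; absent ones read None
- seal3: a spent crimped strap seal, a flat dark steel chip 26 mm (its x) x 18 mm (its y) x 7 mm, 14 g, origin at the centre of its underside. Three to five of seal1 to seal5 are present, loose on the scale's plate; absent ones read None
- seal4: a spent crimped strap seal, a flat dark steel chip 26 mm (its x) x 18 mm (its y) x 7 mm, 14 g, origin at the centre of its underside. Three to five of seal1 to seal5 are present, loose on the scale's plate; absent ones read None
- seal5: a spent crimped strap seal, a flat dark steel chip 26 mm (its x) x 18 mm (its y) x 7 mm, 14 g, origin at the centre of its underside. Three to five of seal1 to seal5 are present, loose on the scale's plate; absent ones read None
- tape: bystander, to be left alone: roll of tape lying flat, 96 mm across, 48 mm high, origin at the centre of its underside
- terminal: bystander, to be left alone: black handheld terminal lying flat, 75 x 165 x 24 mm, origin at the centre of its underside
- carton: bystander, to be left alone: small closed carton, 110 x 150 x 80 mm, origin at the centre of its underside
- marker: bystander, to be left alone: marker pen lying along its x, 140 mm long, 16 mm thick, origin at the centre of its underside
- water: bystander, to be left alone: clear water bottle, 64 mm across, 200 mm high, origin at the centre of its underside
- knife: bystander, to be left alone: closed carton opener lying flat, 140 x 20 x 12 mm, origin at the centre of its underside

How it is judged:
By the outcome, as a careful person would: the job done as asked, in the order asked, and still so for the second after the job is handed in, with the robot touching nothing.
Of seal1, seal2, seal3, seal4, seal5 only 3 to 5 are there at a start; the rules pass over those that are not, and their reading is None.
At some moment in a run one of seal1, seal2, seal3, seal4, seal5 may be knocked a few centimetres aside while the robot is not near it.
It also fails if it takes over 184 s, if anything falls off the work surface, if the arm or the gripper's body presses on something with over 40 N, if the wrist force passes 120 N, or if a joint passes its speed limit or range.

### The arm

A 6-joint arm with a two-finger parallel gripper is mounted at the origin on the work surface. World frame = base frame: x ahead of the robot, y to its left, z up, the work surface at z = 0. Lengths are in mm, angles in rad, forces in N, time in s.
With the tool pointing down it reaches from about 400 to 925 mm from the base axis. Payload 12.5 kg.
Tool frame: the origin (TCP) lies at the centre of the arm's flange, where the gripper is bolted on; the fingertips stand 190 mm ahead of it and the grasp point (between the pads) lies 171 mm ahead of it; z points along the fingers, y is the direction in which the jaws open and shut (so a half turn about z gives the same grasp; the last joint's range is limited). The gripper opens to 95 mm and grips with 3 to 60 N. Pads are 20 mm wide; open, the fingers measure 119 mm over their backs; the gripper's body (75 mm by 180 mm) begins 59 mm behind the grasp point.
Start: joints at [-1.259, 0.491, 1.559, -0, 1.092, -0.106], TCP at [253.613, -571.232, 404.761] pointing down, gripper open.
Joint ranges: [-3.1, 3.1], [-0.84, 2.19], [0.05, 2.79], [-1.13, 4.28], [0.06, 2.93], [-2.69, 2.69]. Speed limits (rad/s): [2.22, 2.22, 2.79, 3.14, 3.14, 3.14].

### API

Orientations are given as [roll, pitch, yaw] about the fixed x, y, z axes, in that order (R = Rz(yaw) Ry(pitch) Rx(roll)).
In Python, from cell import env gives the robot as it stands.
- The arm moves only by the shell command python3 -m pendant 'ROWS'. ROWS is JSON, a list of rows, each an object of numbers: "x", "y", "z": the shift along the tool's x, y, z in units of 150 mm (1.0 is 150 mm); "rx", "ry", "rz": the turn, a rotation vector about the tool's x, y, z in units of 45 degrees (1.0 is 45 degrees); "jaw": the opening, from 0 (shut) to 1 (fully open). In form: [{"x": .., "y": .., "z": .., "rx": .., "ry": .., "rz": .., "jaw": ..}, ...]. A call has 1 to 10 rows; each row is the pose to reach, as a shift and turn from the pose commanded when the call began, along the tool's axes at that moment; what a row does not reach only later rows make up. A row lasts 1/8 s, in which the tool goes at most 62.5 mm and 10.7 degrees, less where a joint would pass 70% of its speed; a pose out of reach is approached as far as the arm can. A call with a number of a shift or a turn outside -1 to 1 is refused whole. A call with a gripper value outside its range is refused whole. The fingers move at their own pace and stop on an object; the grip force is fixed at half the most. Time passes only in rows, so rows that repeat a pose let the fingers close. It gives the time, the measured TCP pose, the force and the opening at its end, in the units of the state.
- env.state(): the state, without advancing time (a new reading comes with each control period).
- env.read_camera(name): name is "scene" or "top"; returns a dict with "img" (480x640x3 uint8, red, green, blue), "fx", "fy", "cx", "cy" (pixels), "rvec" (rotation vector, rad) and "tvec" (3), from world to camera coordinates, as OpenCV has them. Camera axes: x right, y down, z forward; pixel columns grow to the right and rows downward; lengths in mm; the calibration is good to about 2 mm. A picture is of the moment at which its call begins. There is no depth.
- env.job_done(): hands the job in, once; it reports no verdict.
The state is a dict: "t": time; "joints": joint angles; "qvel": joint speeds; "tau": joint torques, N m; "eef_pos": TCP position; "tcp_rot": TCP orientation; "ft_force": force on the tool from outside, world axes, zero at the start; "moment": the same for the moment, N m; "opening": opening from 0.0 (shut) to 1.0 (fully open).
Only numpy, scipy, OpenCV 4.12 (cv2) and the standard library are available. Lean on these libraries where they do the work, as an engineer would, in place of code of your own. Each camera call takes 0.05 s, during which the arm holds its last target.

## Working session

There is one attempt and no reset: what is moved stays moved. The work goes in short steps, Python scripts to look and compute and a shell command to move; the robot and the scene stay as the last step left them, time stands still between calls to the robot, and variables do not carry over. Pictures are saved under pics/ and viewed, and the job is handed in when it is done.

```bash
ls; mkdir -p pics; python3 - <<'E'
from cell import env
import cv2
s=env.state(); print(s)
for n in ("scene","top"):
    c=env.read_camera(n); cv2.imwrite(f"pics/{n}0.png",c["img"][:,:,::-1]); print({k:c[k] for k in c if k!="img"})
E
```

```text
pics
{'t': 0.0, 'joints': array([-1.25859134e+00,  4.91562565e-01,  1.55944833e+00, -2.09295368e-05,
        1.09171199e+00, -1.05605025e-01]), 'qvel': array([ 0.00032377, -0.00025217, -0.00091892, -0.00130382, -0.00131883,
       -0.00013888]), 'tau': array([ 2.72305388e-04, -6.12643504e+01, -2.58182162e+01,  6.92427484e-02,
        4.81717160e-02, -7.08846324e-05]), 'eef_pos': array([ 253.60614417, -571.19825852,  404.16014848]), 'tcp_rot': array([-3.14046676e+00, -1.00678030e-04,  4.17819616e-01]), 'ft_force': array([ 0.29503844,  0.33306634, -0.80636472]), 'moment': array([-0.01535405, -0.00466576,  0.0164264 ]), 'opening': 1.0023889059520383}
{'fx': 568.0909445537894, 'fy': 568.0909445537894, 'cx': 317.00436118794767, 'cy': 233.88968774930493, 'rvec': array([ 1.91537283,  1.13295817, -0.6128981 ]), 'tvec': array([-310.44226633, -159.1893199 , 1655.19345319])}
{'fx': 548.0596680200913, 'fy': 548.0596680200913, 'cx': 322.09313242852437, 'cy': 233.54879455245091, 'rvec': array([ 2.13876056, -2.1572905 ,  0.12051985]), 'tvec': array([  38.12525657,  584.25448837, 1215.89487609])}
```

View pics/scene0.png

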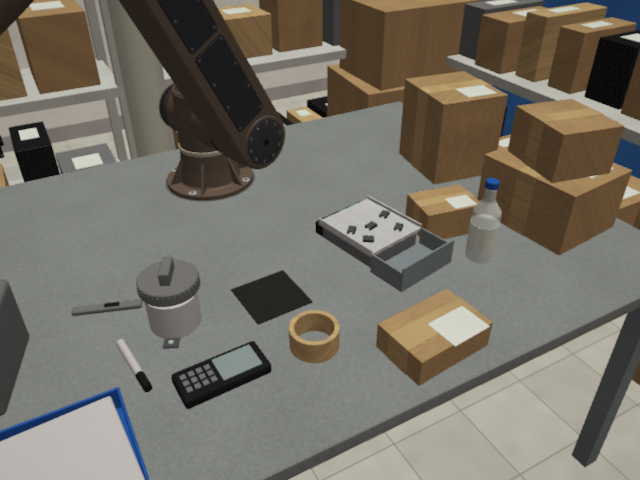

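View pics/top0.png

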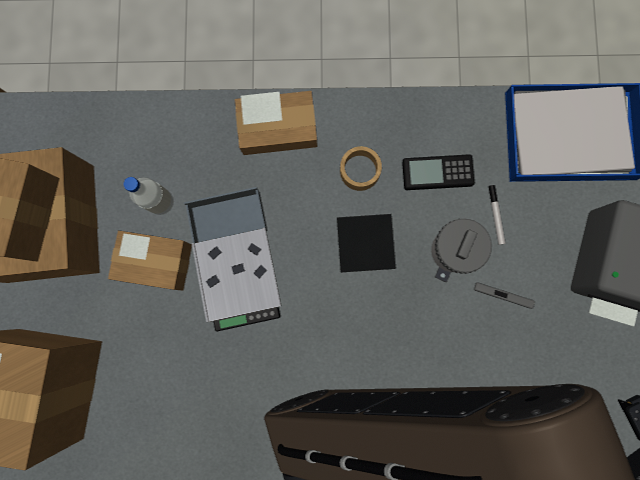

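The top view shows the tub with its cap at (463,246), the mat at (366,243), the scale at (237,275) with its tray above it, and 5 seals on the plate. I'll enlarge these next.

```bash
python3 - <<'E'
import cv2
a=cv2.imread("pics/top0.png")
cv2.imwrite("pics/c1.png",cv2.resize(a[200:300,420:540],None,fx=6,fy=6,interpolation=cv2.INTER_CUBIC))
cv2.imwrite("pics/c2.png",cv2.resize(a[180:335,175:290],None,fx=3.8,fy=3.8,interpolation=cv2.INTER_CUBIC))
b=cv2.imread("pics/scene0.png")
cv2.imwrite("pics/c3.png",cv2.resize(b[250:360,120:220],None,fx=5,fy=5,interpolation=cv2.INTER_CUBIC))
E
```

```text
(no output)
```

View pics/c1.png

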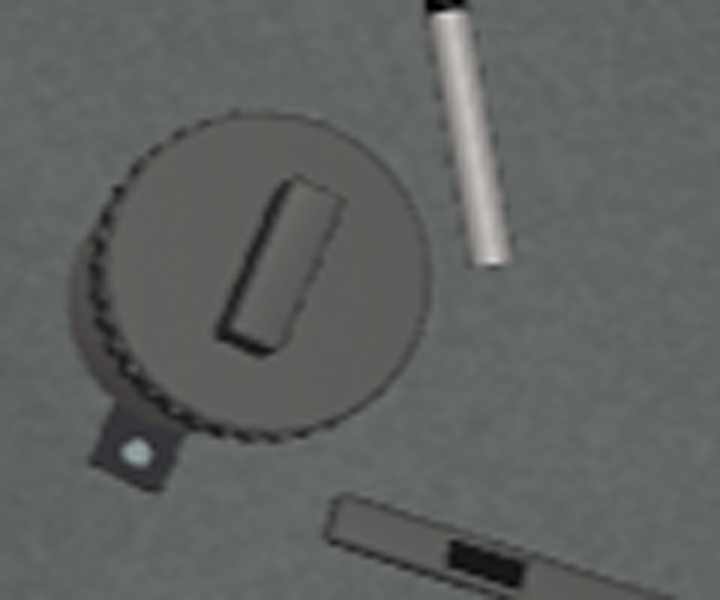

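View pics/c2.png

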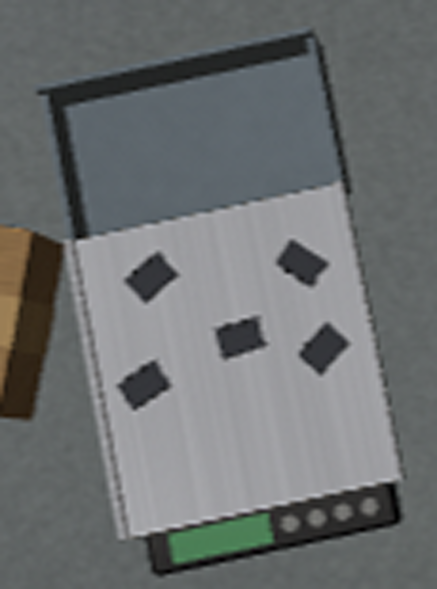

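View pics/c3.png

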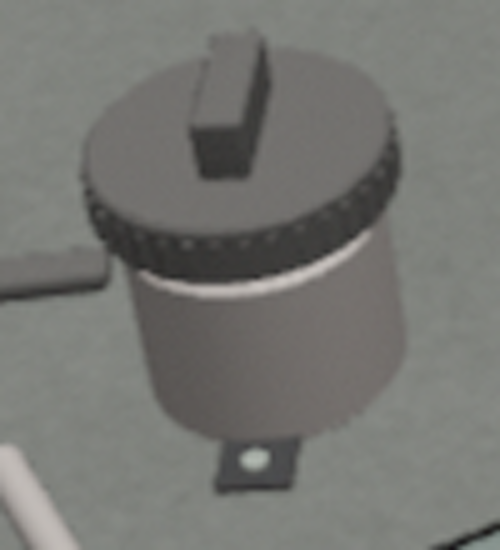

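```bash
cat > h.py <<'E'
import numpy as np, cv2
from cell import env
def cam(n): 
    c=env.read_camera(n); c['K']=np.array([[c['fx'],0,c['cx']],[0,c['fy'],c['cy']],[0,0,1]]); c['R']=cv2.Rodrigues(c['rvec'])[0]; return c
def back(c,uv,z):
    uv=np.atleast_2d(np.array(uv,float)); d=np.c_[(uv[:,0]-c['cx'])/c['fx'],(uv[:,1]-c['cy'])/c['fy'],np.ones(len(uv))]@c['R']
    o=-c['R'].T@c['tvec']; return o+d*((z-o[2])/d[:,2])[:,None]
def proj(c,P): return cv2.projectPoints(np.atleast_2d(np.array(P,float)),c['rvec'],c['tvec'],c['K'],None)[0][:,0]
def uc(p,f,ox,oy): p=np.atleast_2d(np.array(p,float)); return (p+.5)/f-.5+np.array([ox,oy])
E
python3 - <<'E'
from h import *
np.set_printoptions(precision=1,suppress=True)
T=cam('top');S=cam('scene')
b=back(T,uc([(298,177),(345,203),(278,348),(230,325)],6,420,200),144);print('bar top',b,b.mean(0))
d=(b[0]+b[1]-b[2]-b[3])/2;print('len',np.linalg.norm(d),'yaw',np.arctan2(d[1],d[0]))
b=back(S,uc([(212,37),(262,38),(248,128),(192,127)],5,120,250),144);print('bar scene',b,b.mean(0)); d=(b[0]+b[1]-b[2]-b[3])/2;print(np.linalg.norm(d),np.arctan2(d[1],d[0]))
print('disc',back(T,uc((269,274),6,420,200),116), 'r',np.ptp(back(T,uc([(108,274),(431,274)],6,420,200),116)[:,1]))
print('foot',back(T,uc((137,452),6,420,200),2),back(S,uc((255,460),5,120,250),2))
img=T['img'][:,:,::-1]; m=(img[200:290,320:410].max(2)<40).astype(np.uint8)
r=cv2.minAreaRect(cv2.findNonZero(m)); bp=cv2.boxPoints(r)+[320,200]; q=back(T,bp,3);print('mat',q,q.mean(0))
u=lambda p:uc(p,3.8,175,180)
print('+x edge',back(T,u([(80,240),(342,185)]),50)); print('-x edge',back(T,u([(128,535),(400,482)]),50))
print('tray far',back(T,u([(40,92),(313,34)]),62))
g=cv2.cvtColor(img[180:335,175:290],cv2.COLOR_BGR2GRAY)
for z in (57,): print('seals',back(T,u([(152,278),(303,264),(241,337),(324,349),(145,384)]),z))
E
```

```text
bar top [[ 577.3 -275.4  144. ]
 [ 568.1 -291.3  144. ]
 [ 517.8 -266.1  144. ]
 [ 525.9 -249.9  144. ]] [ 547.3 -270.6  144. ]
len 56.783921414985905 yaw -0.46338222987864525
bar scene [[ 518.6 -267.4  144. ]
 [ 528.5 -250.8  144. ]
 [ 581.1 -271.7  144. ]
 [ 570.5 -289.6  144. ]] [ 549.7 -269.9  144. ]
56.51949254926009 2.750192718140682
disc [[ 546.5 -270.8  116. ]] r 114.09893974474673
foot [[ 489.6 -245.1    2. ]] [[ 597.8 -295.5    2. ]]
mat [[ 627.2   -1.1    3. ]
 [ 634.8 -129.9    3. ]
 [ 506.3 -135.6    3. ]
 [ 498.6   -8.4    3. ]] [566.7 -68.8   3. ]
+x edge [[564.6 319.8  50. ]
 [596.2 163.3  50. ]]
-x edge [[390.4 287.8  50. ]
 [420.  128.2  50. ]]
tray far [[652.3 342.7  62. ]
 [685.8 179.8  62. ]]
seals [[540.8 274.8  57. ]
 [548.3 185.3  57. ]
 [505.4 221.6  57. ]
 [497.9 172.5  57. ]
 [478.3 277.8  57. ]]
```

```bash
cat > calc.py <<'E'
import sys
from h import *
from scipy.spatial.transform import Rotation as Ro
s=env.state(); p=s['eef_pos']; R=Ro.from_euler('xyz',s['tcp_rot'])
x,y,z,yaw=map(float,sys.argv[1:5])
d=R.inv().apply(np.array([x,y,z])-p)/150
r=(R.inv()*Ro.from_euler('xyz',[np.pi,0,yaw])).as_rotvec()/(np.pi/4)
print('shift',d.round(3),'turn',r.round(3),'| at',p.round(1),s['tcp_rot'].round(3),'F',s['ft_force'].round(1),'t',round(s['t'],1),'op',round(s['opening'],3),'j',s['joints'].round(2))
E
python3 calc.py 547.5 -270.4 405 -0.44
```

```text
shift [ 2.604 -1.038 -0.003] turn [-1.000e-03  0.000e+00  1.092e+00] | at [ 253.6 -571.2  404.4] [-3.141 -0.     0.418] F [-0.3  0.2  0.2] t 0.2 op 0.999 j [-1.26  0.49  1.56  0.    1.09 -0.11]
```

```bash
python3 - <<'E'
from h import *
S=cam('scene');T=cam('top')
def fr(o,yaw):
    c,s=np.cos(yaw),np.sin(yaw); return lambda P:(np.array(P,float)@np.array([[c,s,0],[-s,c,0],[0,0,1]])+np.array([o[0],o[1],0]))
sc=fr((491.5,224.3),.193); tb=fr((547.5,-270.4),-.44)
L=[sc([(90,-80,50),(90,80,50),(-90,80,50),(-90,-80,50)]),sc([(90.5,-80,6),(90.5,80,6),(181.5,80,6),(181.5,-80,6)]),sc([(181.5,80,62),(181.5,-80,62)]),
 tb([(-30,-10,144),(30,-10,144),(30,10,144),(-30,10,144)]),tb([(58*np.cos(a),58*np.sin(a),116) for a in np.linspace(0,6.28,40)]),tb([(51*np.cos(a),51*np.sin(a),0) for a in np.linspace(0,6.28,40)])]
for n,c,(x0,y0,x1,y1) in (('s',S,(120,180,460,360)),('t',T,(180,180,520,340))):
    k=2.35; im=cv2.resize(c['img'][y0:y1,x0:x1,::-1],None,fx=k,fy=k,interpolation=cv2.INTER_CUBIC)
    for P in L: cv2.polylines(im,[np.round((proj(c,P)-[x0,y0]+.5)*k).astype(int)],True,(0,255,0),1)
    cv2.imwrite(f'pics/ov_{n}.png',im)
E
```

```text
(no output)
```

View pics/ov_s.png

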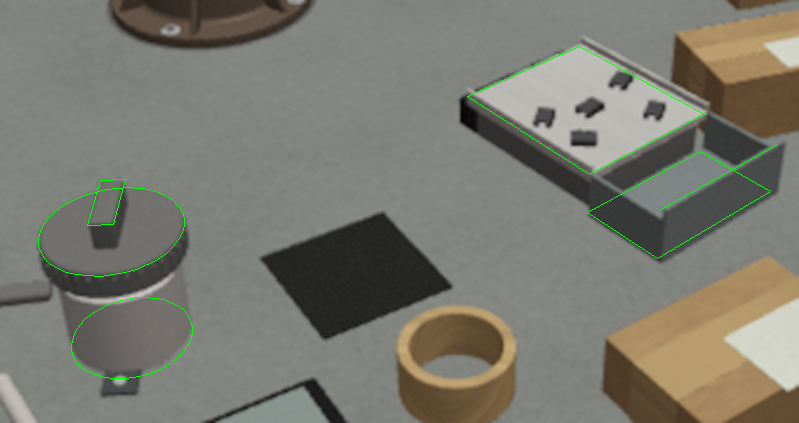

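View pics/ov_t.png

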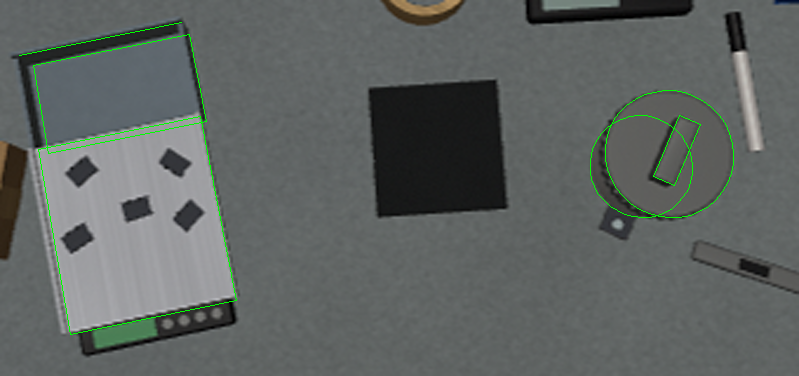

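The overlay agrees with both pictures: the tub is at about (547.7,-270.4) with yaw -0.44, and the scale at (491.5,224.3) with yaw 0.193. I'll now approach the tub.

```bash
python3 -m pendant '[{"x":0.4,"y":-0.15,"rz":0.2},{"x":0.8,"y":-0.3,"rz":0.4},{"x":1,"y":-0.4,"rz":0.6},{"x":1,"y":-0.4,"rz":0.6}]'; python3 calc.py 547.7 -270.4 400 -0.44
```

```text
shift [ 2.606 -1.037  0.031] turn [-0.     0.     1.092] | at [ 253.6 -571.2  404.6] [-3.141 -0.     0.418] F [0.1 0.5 0.1] t 0.3 op 0.999 j [-1.26  0.49  1.56 -0.    1.09 -0.11]invalid input
```

```bash
python3 -m pendant '[{"x":0.4,"y":-0.15,"z":0,"rx":0,"ry":0,"rz":0.2,"jaw":1},{"x":0.8,"y":-0.3,"z":0,"rx":0,"ry":0,"rz":0.4,"jaw":1},{"x":1,"y":-0.4,"z":0,"rx":0,"ry":0,"rz":0.6,"jaw":1},{"x":1,"y":-0.4,"z":0,"rx":0,"ry":0,"rz":0.6,"jaw":1}]'; python3 calc.py 547.7 -270.4 400 -0.44
```

```text
t: 0.8
eef_pos: [367.8, -453.9, 405.0]
tcp_rot: [-3.142, -0.0, -0.051]
ft_force: [0.4, -1.3, 0.3]
opening: 1.001
shift [ 1.135 -1.283  0.033] turn [-0.    -0.     0.495] | at [ 367.8 -453.9  405. ] [-3.142 -0.    -0.051] F [ 0.4 -1.3  0.3] t 0.8 op 1.001 j [-1.    0.43  1.66  0.    1.05  0.62]
```

```bash
python3 -m pendant '[{"x":0.3,"y":-0.3,"z":0,"rx":0,"ry":0,"rz":0.2,"jaw":1},{"x":0.6,"y":-0.6,"z":0,"rx":0,"ry":0,"rz":0.4,"jaw":1},{"x":0.9,"y":-0.9,"z":0,"rx":0,"ry":0,"rz":0.495,"jaw":1},{"x":1,"y":-1,"z":0,"rx":0,"ry":0,"rz":0.495,"jaw":1},{"x":1,"y":-1,"z":0,"rx":0,"ry":0,"rz":0.495,"jaw":1}]'; python3 calc.py 547.7 -270.4 340 -0.44
```

```text
t: 1.42
eef_pos: [524.8, -313.5, 404.5]
tcp_rot: [3.141, 0.0, -0.439]
ft_force: [0.6, -0.0, 0.6]
opening: 1.001
shift [ 0.016 -0.325  0.43 ] turn [0.    0.    0.002] | at [ 524.8 -313.5  404.5] [ 3.141  0.    -0.439] F [ 0.6 -0.   0.6] t 1.4 op 1.001 j [-0.65  0.47  1.59 -0.    1.08  1.36]
```

```bash
python3 -m pendant '[{"x":0.01,"y":-0.2,"z":0,"rx":0,"ry":0,"rz":0,"jaw":1},{"x":0.016,"y":-0.325,"z":0.15,"rx":0,"ry":0,"rz":0,"jaw":0.6},{"x":0.016,"y":-0.325,"z":0.4,"rx":0,"ry":0,"rz":0,"jaw":0.5},{"x":0.016,"y":-0.325,"z":0.43,"rx":0,"ry":0,"rz":0,"jaw":0.5},{"x":0.016,"y":-0.325,"z":0.43,"rx":0,"ry":0,"rz":0,"jaw":0.5}]'; python3 calc.py 547.7 -270.4 309 -0.44; python3 - <<'E'
from h import *
c=cam('scene'); cv2.imwrite('pics/a1.png',cv2.resize(c['img'][150:360,60:280,::-1],None,fx=2.8,fy=2.8))
c=cam('top'); cv2.imwrite('pics/a2.png',cv2.resize(c['img'][150:350,380:560,::-1],None,fx=2.8,fy=2.8))
E
```

```text
t: 2.05
eef_pos: [546.8, -272.0, 340.9]
tcp_rot: [3.141, -0.0, -0.443]
ft_force: [0.9, -0.5, 0.2]
opening: 0.635
shift [ 0.001 -0.012  0.213] turn [ 0.    -0.    -0.004] | at [ 546.8 -272.   340.9] [ 3.141 -0.    -0.443] F [ 0.9 -0.5  0.2] t 2.0 op 0.635 j [-0.57  0.54  1.66 -0.    0.94  1.44]
```

View pics/a1.png

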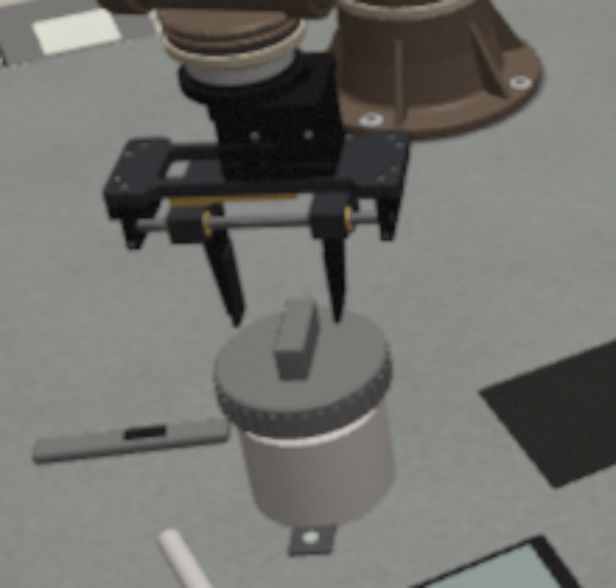

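View pics/a2.png

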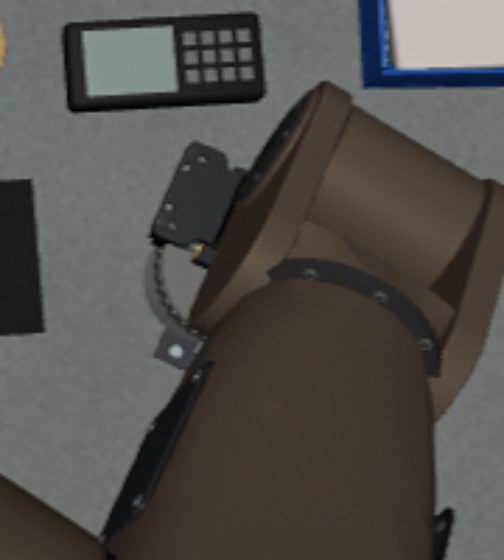

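The fingers straddle the bar, with tips at (237,323) and (337,318) in the crop. Next I'll go down and grip.

```bash
python3 -m pendant '[{"x":0,"y":-0.012,"z":0.1,"rx":0,"ry":0,"rz":0,"jaw":0.5},{"x":0,"y":-0.012,"z":0.2,"rx":0,"ry":0,"rz":0,"jaw":0.5},{"x":0,"y":-0.012,"z":0.213,"rx":0,"ry":0,"rz":0,"jaw":0.5},{"x":0,"y":-0.012,"z":0.213,"rx":0,"ry":0,"rz":0,"jaw":0.5}]'; python3 calc.py 547.7 -270.4 307 -0.44;
```

```text
t: 2.65
eef_pos: [548.1, -269.1, 308.0]
tcp_rot: [3.142, 0.0, -0.442]
ft_force: [-0.5, 0.2, 0.8]
opening: 0.5
shift [0.001 0.009 0.007] turn [ 0.     0.001 -0.003] | at [ 548.1 -269.1  308. ] [ 3.142  0.    -0.442] F [-0.5  0.2  0.8] t 2.6 op 0.5 j [-0.56  0.58  1.69 -0.    0.87  1.45]
```

```bash
python3 -m pendant '[{"x":0,"y":0,"z":0,"rx":0,"ry":0,"rz":0,"jaw":0.3},{"x":0,"y":0,"z":0,"rx":0,"ry":0,"rz":0,"jaw":0.25},{"x":0,"y":0,"z":0,"rx":0,"ry":0,"rz":0,"jaw":0},{"x":0,"y":0,"z":0,"rx":0,"ry":0,"rz":0,"jaw":0},{"x":0,"y":0,"z":0,"rx":0,"ry":0,"rz":0,"jaw":0},{"x":0,"y":0,"z":0,"rx":0,"ry":0,"rz":0,"jaw":0}]'; python3 calc.py 547.7 -270.4 307 -0.44;
```

```text
t: 3.4
eef_pos: [548.0, -269.1, 308.5]
tcp_rot: [3.141, -0.0, -0.442]
ft_force: [-0.4, -0.6, 2.7]
opening: 0.209
shift [0.002 0.009 0.01 ] turn [ 0.    -0.    -0.003] | at [ 548.  -269.1  308.5] [ 3.141 -0.    -0.442] F [-0.4 -0.6  2.7] t 3.4 op 0.209 j [-0.56  0.58  1.69 -0.    0.87  1.45]
```

```bash
python3 -m pendant '[{"x":0,"y":0.003,"z":0.01,"rx":0,"ry":0,"rz":0,"jaw":0},{"x":0,"y":0.003,"z":0.02,"rx":0,"ry":0,"rz":0,"jaw":0},{"x":0,"y":0.003,"z":0.03,"rx":0,"ry":0,"rz":0,"jaw":0},{"x":0,"y":0.003,"z":0.04,"rx":0,"ry":0,"rz":0,"jaw":0},{"x":0,"y":0.003,"z":0.045,"rx":0,"ry":0,"rz":0,"jaw":0},{"x":0,"y":0.003,"z":0.045,"rx":0,"ry":0,"rz":0,"jaw":0},{"x":0,"y":0.003,"z":0.045,"rx":0,"ry":0,"rz":0,"jaw":0}]'; python3 calc.py 547.7 -270.4 301.7 -0.44;
```

```text
t: 4.28
eef_pos: [547.8, -269.5, 302.4]
tcp_rot: [3.142, -0.001, -0.442]
ft_force: [-1.6, 1.9, 10.4]
opening: 0.208
shift [0.002 0.006 0.005] turn [ 0.    -0.001 -0.003] | at [ 547.8 -269.5  302.4] [ 3.142e+00 -1.000e-03 -4.420e-01] F [-1.6  1.9 10.4] t 4.3 op 0.208 j [-0.57  0.59  1.7   0.    0.86  1.45]
```

```bash
python3 -m pendant '[{"x":0,"y":0,"z":0.006,"rx":0,"ry":0,"rz":0,"jaw":0},{"x":0,"y":0,"z":0.006,"rx":0,"ry":0,"rz":0,"jaw":0},{"x":0,"y":0,"z":0.006,"rx":0,"ry":0,"rz":0,"jaw":0}]'; python3 calc.py 547.7 -270.4 301.7 -0.44;
```

```text
t: 4.65
eef_pos: [547.8, -269.4, 301.6]
tcp_rot: [3.142, -0.001, -0.442]
ft_force: [-2.3, 2.6, 12.7]
opening: 0.211
shift [ 0.002  0.006 -0.001] turn [ 0.    -0.001 -0.003] | at [ 547.8 -269.4  301.6] [ 3.142e+00 -1.000e-03 -4.420e-01] F [-2.3  2.6 12.7] t 4.7 op 0.211 j [-0.57  0.59  1.7   0.    0.85  1.45]
```

```bash
python3 -m pendant '[{"x":0,"y":0,"z":0,"rx":0,"ry":0,"rz":-0.08,"jaw":0},{"x":0,"y":0,"z":0,"rx":0,"ry":0,"rz":-0.16,"jaw":0},{"x":0,"y":0,"z":0,"rx":0,"ry":0,"rz":-0.24,"jaw":0},{"x":0,"y":0,"z":0,"rx":0,"ry":0,"rz":-0.32,"jaw":0}]'; python3 calc.py 547.7 -270.4 301.7 -0.44;
```

```text
t: 5.15
eef_pos: [548.1, -269.7, 301.8]
tcp_rot: [3.14, -0.003, -0.189]
ft_force: [-0.5, -0.2, 12.1]
opening: 0.205
shift [-0.002  0.005  0.001] turn [ 0.001 -0.004  0.32 ] | at [ 548.1 -269.7  301.8] [ 3.14e+00 -3.00e-03 -1.89e-01] F [-0.5 -0.2 12.1] t 5.2 op 0.205 j [-0.57  0.59  1.7  -0.    0.85  1.19]
```

Turning freely, since it is past 0.1 rad with no side force.

```bash
python3 -m pendant '[{"x":0,"y":0,"z":0.002,"rx":0,"ry":0,"rz":-0.1,"jaw":0},{"x":0,"y":0,"z":0.002,"rx":0,"ry":0,"rz":-0.2,"jaw":0},{"x":0,"y":0,"z":0.002,"rx":0,"ry":0,"rz":-0.3,"jaw":0},{"x":0,"y":0,"z":0.002,"rx":0,"ry":0,"rz":-0.4,"jaw":0},{"x":0,"y":0,"z":0.002,"rx":0,"ry":0,"rz":-0.5,"jaw":0},{"x":0,"y":0,"z":0.002,"rx":0,"ry":0,"rz":-0.6,"jaw":0},{"x":0,"y":0,"z":0.002,"rx":0,"ry":0,"rz":-0.7,"jaw":0},{"x":0,"y":0,"z":0.002,"rx":0,"ry":0,"rz":-0.8,"jaw":0},{"x":0,"y":0,"z":0.002,"rx":0,"ry":0,"rz":-0.9,"jaw":0},{"x":0,"y":0,"z":0.002,"rx":0,"ry":0,"rz":-1.0,"jaw":0}]'; python3 calc.py 547.7 -270.4 301.7 0.71;
```

```text
t: 6.4
eef_pos: [548.1, -269.8, 301.6]
tcp_rot: [3.139, -0.001, 0.597]
ft_force: [-0.0, -0.5, 13.5]
opening: 0.21
shift [-0.005  0.002 -0.001] turn [ 0.004 -0.001 -0.144] | at [ 548.1 -269.8  301.6] [ 3.139e+00 -1.000e-03  5.970e-01] F [-0.  -0.5 13.5] t 6.4 op 0.21 j [-0.57  0.59  1.7  -0.    0.85  0.41]
```

```bash
python3 -m pendant '[{"x":0,"y":0,"z":0,"rx":0,"ry":0,"rz":-0.08,"jaw":0},{"x":0,"y":0,"z":0,"rx":0,"ry":0,"rz":-0.12,"jaw":0},{"x":0,"y":0,"z":-0.03,"rx":0,"ry":0,"rz":-0.12,"jaw":0},{"x":0,"y":0,"z":-0.06,"rx":0,"ry":0,"rz":-0.12,"jaw":0},{"x":0,"y":0,"z":-0.09,"rx":0,"ry":0,"rz":-0.12,"jaw":0},{"x":0,"y":0,"z":-0.12,"rx":0,"ry":0,"rz":-0.12,"jaw":0},{"x":0,"y":0,"z":-0.15,"rx":0,"ry":0,"rz":-0.12,"jaw":0}]'; python3 calc.py 547.7 -270.4 360 0.71;
```

```text
t: 7.28
eef_pos: [547.7, -269.5, 322.9]
tcp_rot: [-3.141, 0.0, 0.689]
ft_force: [0.3, 0.4, -1.1]
opening: 0.207
shift [-0.004  0.004 -0.248] turn [-0.001  0.    -0.027] | at [ 547.7 -269.5  322.9] [-3.141  0.     0.689] F [ 0.3  0.4 -1.1] t 7.3 op 0.207 j [-0.57  0.56  1.68 -0.    0.9   0.32]
```

```bash
python3 - <<'E'
from h import *
S=cam('scene'); q=back(S,uc([(261,258),(383,212),(451,289),(324,338)],2.35,120,180),3); print(q,q.mean(0))
E
python3 calc.py 566.5 -68.8 390 0.69
```

```text
[[ 506.61209622 -135.42444386    3.        ]
 [ 498.2193328    -6.7982818     3.        ]
 [ 629.76634844   -2.94980623    3.        ]
 [ 633.50827419 -127.90631827    3.        ]] [567.02651291 -68.26971254   3.        ]
shift [ 0.947 -0.954 -0.444] turn [ 0.001 -0.    -0.002] | at [ 547.8 -269.5  323.5] [ 3.141 -0.     0.689] F [-0.3  0.6 -0.8] t 7.3 op 0.209 j [-0.57  0.56  1.68 -0.    0.9   0.32]
```

```bash
python3 -m pendant '[{"x":0,"y":0,"z":-0.12,"rx":0,"ry":0,"rz":0,"jaw":0},{"x":0,"y":0,"z":-0.3,"rx":0,"ry":0,"rz":0,"jaw":0},{"x":0.1,"y":-0.1,"z":-0.45,"rx":0,"ry":0,"rz":0,"jaw":0},{"x":0.3,"y":-0.3,"z":-0.45,"rx":0,"ry":0,"rz":0,"jaw":0},{"x":0.5,"y":-0.5,"z":-0.45,"rx":0,"ry":0,"rz":0,"jaw":0},{"x":0.7,"y":-0.7,"z":-0.45,"rx":0,"ry":0,"rz":0,"jaw":0},{"x":0.85,"y":-0.85,"z":-0.45,"rx":0,"ry":0,"rz":0,"jaw":0},{"x":0.93,"y":-0.95,"z":-0.45,"rx":0,"ry":0,"rz":0,"jaw":0},{"x":0.953,"y":-0.957,"z":-0.45,"rx":0,"ry":0,"rz":0,"jaw":0},{"x":0.953,"y":-0.957,"z":-0.45,"rx":0,"ry":0,"rz":0,"jaw":0}]'; python3 calc.py 566.5 -68.8 230 0.69;
```

```text
t: 8.57
eef_pos: [567.1, -68.4, 390.3]
tcp_rot: [3.141, 0.0, 0.689]
ft_force: [0.4, -0.5, -1.2]
opening: 0.208
shift [-4.000e-03 -1.000e-03  1.069e+00] turn [ 0.     0.    -0.002] | at [567.1 -68.4 390.3] [3.141 0.    0.689] F [ 0.4 -0.5 -1.2] t 8.6 op 0.208 j [-0.24  0.43  1.71 -0.    1.    0.65]
```

```bash
python3 -m pendant '[{"x":0,"y":0,"z":0.15,"rx":0,"ry":0,"rz":0,"jaw":0},{"x":0,"y":0,"z":0.4,"rx":0,"ry":0,"rz":0,"jaw":0},{"x":0,"y":0,"z":0.65,"rx":0,"ry":0,"rz":0,"jaw":0},{"x":0,"y":0,"z":0.85,"rx":0,"ry":0,"rz":0,"jaw":0},{"x":0,"y":0,"z":0.97,"rx":0,"ry":0,"rz":0,"jaw":0},{"x":0,"y":0,"z":1,"rx":0,"ry":0,"rz":0,"jaw":0},{"x":0,"y":0,"z":1,"rx":0,"ry":0,"rz":0,"jaw":0}]'; python3 calc.py 566.8 -68.6 222 0.69;
```

```text
t: 9.45
eef_pos: [567.0, -68.5, 240.6]
tcp_rot: [3.141, -0.0, 0.688]
ft_force: [-0.4, 1.3, -1.1]
opening: 0.21
shift [-0.002 -0.     0.124] turn [ 0.    -0.    -0.003] | at [567.  -68.5 240.6] [ 3.141 -0.     0.688] F [-0.4  1.3 -1.1] t 9.4 op 0.21 j [-0.24  0.63  1.84 -0.    0.67  0.65]
```

```bash
python3 -m pendant '[{"x":0,"y":0,"z":0.05,"rx":0,"ry":0,"rz":0,"jaw":0},{"x":0,"y":0,"z":0.1,"rx":0,"ry":0,"rz":0,"jaw":0},{"x":0,"y":0,"z":0.115,"rx":0,"ry":0,"rz":0,"jaw":0},{"x":0,"y":0,"z":0.123,"rx":0,"ry":0,"rz":0,"jaw":0},{"x":0,"y":0,"z":0.126,"rx":0,"ry":0,"rz":0,"jaw":0},{"x":0,"y":0,"z":0.126,"rx":0,"ry":0,"rz":0,"jaw":0}]'; python3 calc.py 566.8 -68.6 222 0.69;
```

```text
t: 10.2
eef_pos: [566.9, -67.8, 221.6]
tcp_rot: [3.141, -0.0, 0.689]
ft_force: [-0.1, -0.4, -0.3]
opening: 0.209
shift [-0.004  0.003 -0.003] turn [ 0.    -0.    -0.002] | at [566.9 -67.8 221.6] [ 3.141 -0.     0.689] F [-0.1 -0.4 -0.3] t 10.2 op 0.209 j [-0.23  0.66  1.85 -0.    0.63  0.65]
```

Fz has risen from -1.1 to about -0.3, so the cap is close to touching or just touching. I'll go down slightly more.

```bash
python3 -m pendant '[{"x":0,"y":0,"z":0.003,"rx":0,"ry":0,"rz":0,"jaw":0},{"x":0,"y":0,"z":0.006,"rx":0,"ry":0,"rz":0,"jaw":0},{"x":0,"y":0,"z":0.006,"rx":0,"ry":0,"rz":0,"jaw":0}]'; python3 calc.py 566.8 -68.6 222 0.69;
```

```text
t: 10.58
eef_pos: [566.9, -67.8, 221.4]
tcp_rot: [3.141, -0.0, 0.689]
ft_force: [-3.2, 0.2, 9.6]
opening: 0.207
shift [-0.004  0.004 -0.004] turn [ 0.001 -0.    -0.002] | at [566.9 -67.8 221.4] [ 3.141 -0.     0.689] F [-3.2  0.2  9.6] t 10.6 op 0.207 j [-0.23  0.66  1.85 -0.    0.63  0.65]
```

```bash
python3 -m pendant '[{"x":0,"y":0,"z":-0.006,"rx":0,"ry":0,"rz":0,"jaw":0},{"x":0,"y":0,"z":-0.006,"rx":0,"ry":0,"rz":0,"jaw":0.3},{"x":0,"y":0,"z":-0.006,"rx":0,"ry":0,"rz":0,"jaw":0.5},{"x":0,"y":0,"z":-0.1,"rx":0,"ry":0,"rz":0,"jaw":0.5},{"x":0,"y":0,"z":-0.3,"rx":0,"ry":0,"rz":0,"jaw":0.5},{"x":0,"y":0,"z":-0.6,"rx":0,"ry":0,"rz":0,"jaw":0.5},{"x":0,"y":0,"z":-1,"rx":0,"ry":0,"rz":0,"jaw":0.5},{"x":0,"y":0,"z":-1,"rx":0,"ry":0,"rz":0,"jaw":0.5}]'; python3 calc.py 566.8 -68.6 222 0.69;python3 - <<'E'
from h import *
c=cam('scene'); cv2.imwrite('pics/b1.png',c['img'][:,:,::-1])
c=cam('top'); cv2.imwrite('pics/b2.png',c['img'][:,:,::-1])
E
```

```text
t: 11.58
eef_pos: [567.0, -67.8, 375.7]
tcp_rot: [3.135, -0.005, 0.689]
ft_force: [0.4, -0.1, -0.8]
opening: 0.503
shift [-0.01  -0.004  1.024] turn [ 0.009 -0.007 -0.002] | at [567.  -67.8 375.7] [ 3.135 -0.005  0.689] F [ 0.4 -0.1 -0.8] t 11.6 op 0.503 j [-0.23  0.45  1.73 -0.    0.96  0.65]
```

View pics/b1.png

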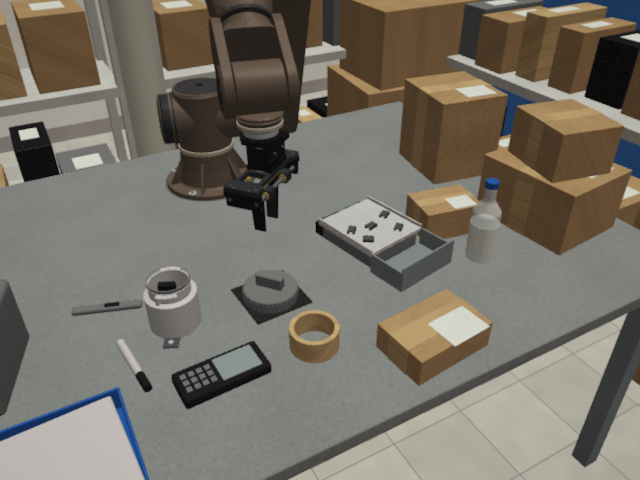

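View pics/b2.png

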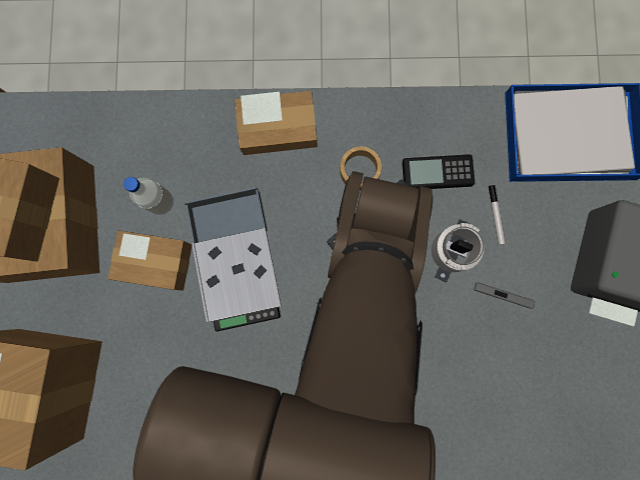

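Cap sits on the mat at (270,292) in the scene view, and the tub is open with the scraper inside. I'll enlarge the tub.

```bash
python3 - <<'E'
import cv2
a=cv2.imread("pics/b2.png");b=cv2.imread("pics/b1.png")
cv2.imwrite("pics/d1.png",cv2.resize(a[215:285,425:495],None,fx=8,fy=8,interpolation=cv2.INTER_CUBIC))
cv2.imwrite("pics/d2.png",cv2.resize(b[255:340,135:215],None,fx=7,fy=7,interpolation=cv2.INTER_CUBIC))
E
```

```text
(no output)
```

View pics/d1.png

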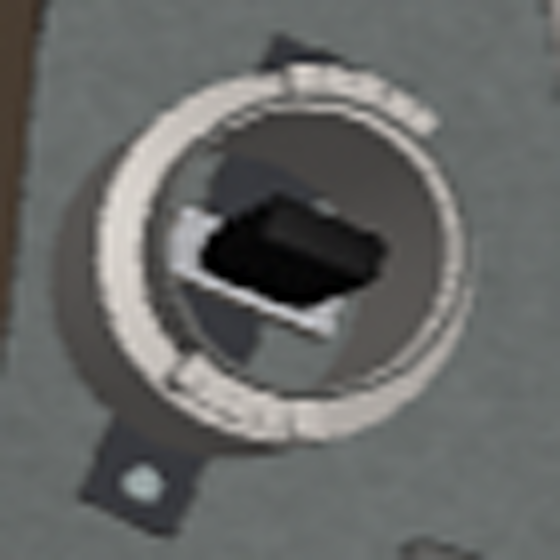

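View pics/d2.png

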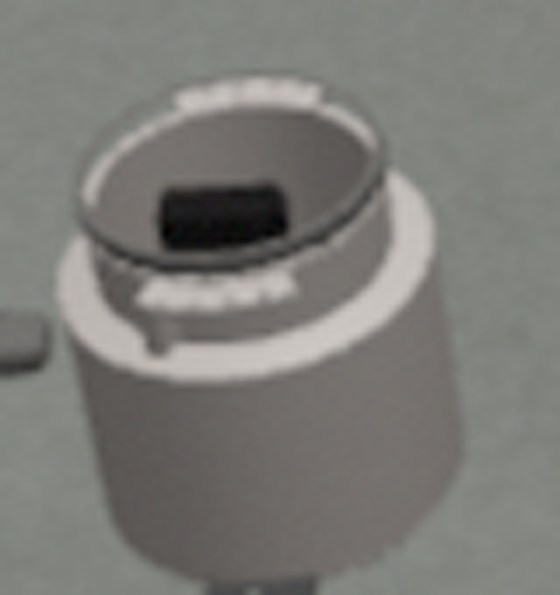

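```bash
python3 - <<'E'
import cv2,numpy as np
a=cv2.imread("pics/b2.png")
c=cv2.resize(a[230:265,440:480].astype(np.float32),None,fx=16,fy=16,interpolation=cv2.INTER_CUBIC)
cv2.imwrite("pics/d3.png",np.clip(c*4,0,255).astype(np.uint8))
b=cv2.imread("pics/b1.png")
c=cv2.resize(b[272:300,150:185].astype(np.float32),None,fx=16,fy=16,interpolation=cv2.INTER_CUBIC)
cv2.imwrite("pics/d4.png",np.clip(c*3,0,255).astype(np.uint8))
E
```

```text
(no output)
```

View pics/d3.png

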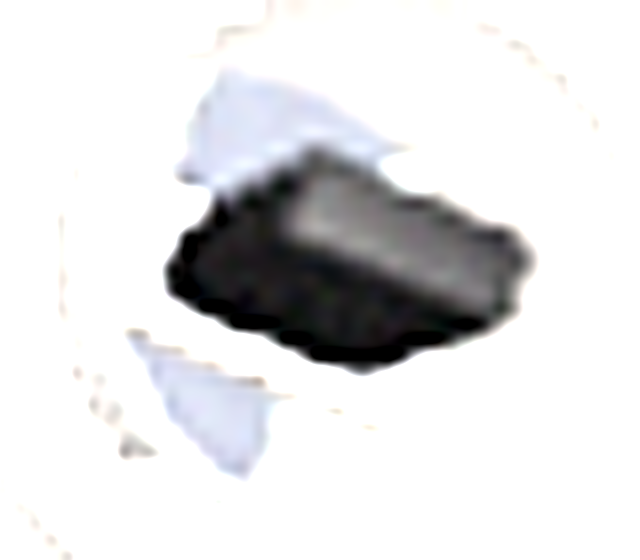

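View pics/d4.png

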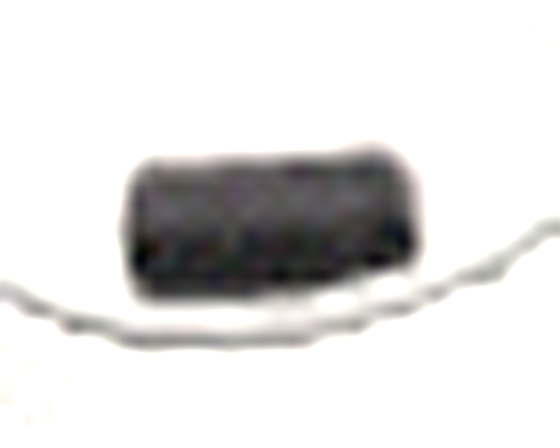

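```bash
python3 - <<'E'
from h import *
np.set_printoptions(precision=1,suppress=True)
T=cam('top');S=cam('scene')
for c,q in ((T,uc([(315,150),(525,235),(500,312),(285,232)],16,440,230)),(S,uc([(135,165),(412,152),(415,235),(130,245)],16,150,272))):
    b=back(c,q,104);d=(b[1]+b[2]-b[0]-b[3])/2;e=(b[2]+b[1]*0+b[3]-b[0]-b[1])/2
    print(b[:,:2],b.mean(0),'L',np.hypot(*d[:2]),'W',np.hypot(*e[:2]),'yaw of long',np.arctan2(d[1],d[0]))
# hull check: bottom visible edge of foot & rim centre
m=uc([(283,253)],8,425,215);print('rim?',back(T,m,112))
E
```

```text
[[ 561.5 -263.2]
 [ 549.8 -290.8]
 [ 539.4 -287.1]
 [ 550.5 -258.7]] [ 550.3 -275.   104. ] L 30.231479113442695 W 11.47466997870242 yaw of long -1.958029607404899
[[ 537.5 -286.9]
 [ 551.2 -257.1]
 [ 566.8 -261.5]
 [ 552.2 -291.6]] [ 551.9 -274.3  104. ] L 33.187279474252485 W 15.862363341252603 yaw of long 1.1306521634633397
rim? [[ 545.  -262.2  112. ]]
```

```bash
python3 calc.py 551 -274.7 375 1.157
```

```text
shift [-0.957  0.999 -0.036] turn [-0.002  0.001 -0.596] | at [566.6 -67.8 369.7] [-3.14e+00  1.00e-03  6.89e-01] F [-0.6 -0.1 -0.8] t 11.8 op 0.499 j [-0.23  0.45  1.73 -0.    0.96  0.65]
```

```bash
python3 -m pendant '[{"x":-0.2,"y":0.2,"z":-0.03,"rx":0,"ry":0,"rz":-0.1,"jaw":0.4},{"x":-0.45,"y":0.45,"z":-0.03,"rx":0,"ry":0,"rz":-0.3,"jaw":0.3},{"x":-0.7,"y":0.7,"z":-0.03,"rx":0,"ry":0,"rz":-0.5,"jaw":0.27},{"x":-0.9,"y":0.9,"z":-0.03,"rx":0,"ry":0,"rz":-0.596,"jaw":0.27},{"x":-0.957,"y":0.999,"z":-0.03,"rx":0,"ry":0,"rz":-0.596,"jaw":0.27},{"x":-0.957,"y":0.999,"z":-0.03,"rx":0,"ry":0,"rz":-0.596,"jaw":0.27},{"x":-0.957,"y":0.999,"z":-0.03,"rx":0,"ry":0,"rz":-0.596,"jaw":0.27}]'; python3 calc.py 551 -274.7 315 1.157
```

```text
t: 12.65
eef_pos: [551.5, -273.5, 374.6]
tcp_rot: [-3.141, -0.0, 1.157]
ft_force: [-0.2, 0.8, -0.1]
opening: 0.269
shift [-0.009  0.     0.397] turn [-0.001 -0.     0.   ] | at [ 551.5 -273.5  374.6] [-3.141 -0.     1.157] F [-0.2  0.8 -0.1] t 12.7 op 0.269 j [-0.57  0.51  1.62  0.    1.02 -0.15]
```

```bash
python3 -m pendant '[{"x":-0.009,"y":0,"z":0.2,"rx":0,"ry":0,"rz":0,"jaw":0.27},{"x":-0.009,"y":0,"z":0.38,"rx":0,"ry":0,"rz":0,"jaw":0.27},{"x":-0.009,"y":0,"z":0.4,"rx":0,"ry":0,"rz":0,"jaw":0.27},{"x":-0.009,"y":0,"z":0.4,"rx":0,"ry":0,"rz":0,"jaw":0.27}]'; python3 calc.py 551 -274.7 267 1.157
python3 - <<'E'
from h import *
c=cam('scene'); x0,y0=125,240
im=cv2.resize(c['img'][y0:y0+110,x0:x0+100,::-1],None,fx=5,fy=5,interpolation=cv2.INTER_CUBIC)
im=np.clip(im.astype(float)*1.8,0,255).astype(np.uint8)
p=env.state()['eef_pos'];
for z in (p[2]-190,104): cv2.drawMarker(im,tuple(int(v) for v in ((proj(c,[p[0],p[1],z])[0]-[x0,y0]+.5)*5)),(0,0,255),0,12)
cv2.imwrite('pics/e1.png',im)
E
```

```text
t: 13.15
eef_pos: [551.1, -275.3, 315.8]
tcp_rot: [3.141, 0.0, 1.158]
ft_force: [0.2, -0.5, -0.0]
opening: 0.271
shift [ 0.004 -0.003  0.325] turn [0.001 0.    0.001] | at [ 551.1 -275.3  315.8] [3.141 0.    1.158] F [ 0.2 -0.5 -0. ] t 13.2 op 0.271 j [-0.57  0.58  1.67 -0.    0.89 -0.16]
```

View pics/e1.png

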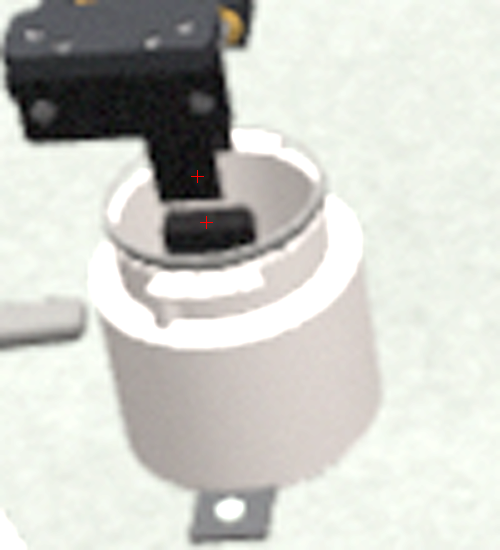

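The predicted grip point at (206,222) sits on the middle of the handle's top, so I'll descend.

```bash
python3 -m pendant '[{"x":0.004,"y":0,"z":0.06,"rx":0,"ry":0,"rz":0,"jaw":0.27},{"x":0.004,"y":0,"z":0.12,"rx":0,"ry":0,"rz":0,"jaw":0.27},{"x":0.004,"y":0,"z":0.18,"rx":0,"ry":0,"rz":0,"jaw":0.27},{"x":0.004,"y":0,"z":0.18,"rx":0,"ry":0,"rz":0,"jaw":0.27}]'
```

```text
t: 13.7
eef_pos: [550.9, -275.4, 287.1]
tcp_rot: [-3.14, -0.0, 1.157]
ft_force: [1.0, 0.4, -0.2]
opening: 0.269
```

```bash
python3 calc.py 551 -274.7 267 1.157
```

```text
shift [ 0.005 -0.001  0.134] turn [-0.002 -0.    -0.   ] | at [ 550.9 -275.4  287.1] [-3.14  -0.     1.157] F [ 1.   0.4 -0.2] t 13.7 op 0.269 j [-0.57  0.61  1.7  -0.    0.84 -0.16]
```

```bash
python3 -m pendant '[{"x":0.004,"y":0,"z":0.06,"rx":0,"ry":0,"rz":0,"jaw":0.27},{"x":0.004,"y":0,"z":0.12,"rx":0,"ry":0,"rz":0,"jaw":0.27},{"x":0.004,"y":0,"z":0.14,"rx":0,"ry":0,"rz":0,"jaw":0.27},{"x":0.004,"y":0,"z":0.14,"rx":0,"ry":0,"rz":0,"jaw":0.27},{"x":0.004,"y":0,"z":0.14,"rx":0,"ry":0,"rz":0,"jaw":0},{"x":0.004,"y":0,"z":0.14,"rx":0,"ry":0,"rz":0,"jaw":0},{"x":0.004,"y":0,"z":0.14,"rx":0,"ry":0,"rz":0,"jaw":0},{"x":0.004,"y":0,"z":0.14,"rx":0,"ry":0,"rz":0,"jaw":0}]'; python3 calc.py 551 -274.7 375 1.157
```

```text
t: 14.7
eef_pos: [551.3, -274.9, 267.2]
tcp_rot: [3.141, 0.0, 1.157]
ft_force: [-0.1, 0.6, 1.2]
opening: 0.144
shift [ 0.001 -0.002 -0.719] turn [ 0.  0. -0.] | at [ 551.3 -274.9  267.2] [3.141 0.    1.157] F [-0.1  0.6  1.2] t 14.7 op 0.144 j [-0.57  0.64  1.71 -0.    0.79 -0.16]
```

```bash
python3 -m pendant '[{"x":0,"y":0,"z":-0.05,"rx":0,"ry":0,"rz":0,"jaw":0},{"x":0,"y":0,"z":-0.15,"rx":0,"ry":0,"rz":0,"jaw":0},{"x":0,"y":0,"z":-0.3,"rx":0,"ry":0,"rz":0,"jaw":0},{"x":0,"y":0,"z":-0.5,"rx":0,"ry":0,"rz":0,"jaw":0},{"x":0,"y":0,"z":-0.7,"rx":0,"ry":0,"rz":0,"jaw":0},{"x":0,"y":0,"z":-0.9,"rx":0,"ry":0,"rz":0,"jaw":0},{"x":0,"y":0,"z":-0.95,"rx":0,"ry":0,"rz":0,"jaw":0},{"x":0,"y":0,"z":-0.95,"rx":0,"ry":0,"rz":0,"jaw":0}]'; python3 calc.py 551 -274.7 375 1.157
python3 - <<'E'
from h import *
c=cam('scene'); cv2.imwrite('pics/f1.png',c['img'][:,:,::-1])
c=cam('top'); im=cv2.resize(c['img'][180:335,175:290,::-1],None,fx=3.8,fy=3.8,interpolation=cv2.INTER_CUBIC); cv2.imwrite('pics/f2.png',im)
E
```

```text
t: 15.7
eef_pos: [551.0, -274.7, 409.7]
tcp_rot: [3.141, 0.0, 1.157]
ft_force: [0.4, -0.1, -0.8]
opening: 0.149
shift [ 0.    -0.001  0.231] turn [ 0.001  0.    -0.   ] | at [ 551.  -274.7  409.7] [3.141 0.    1.157] F [ 0.4 -0.1 -0.8] t 15.7 op 0.149 j [-0.57  0.47  1.58 -0.    1.09 -0.16]
```

View pics/f1.png

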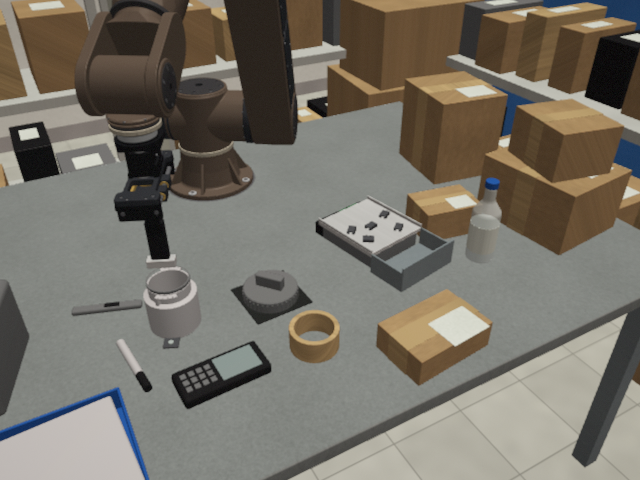

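View pics/f2.png

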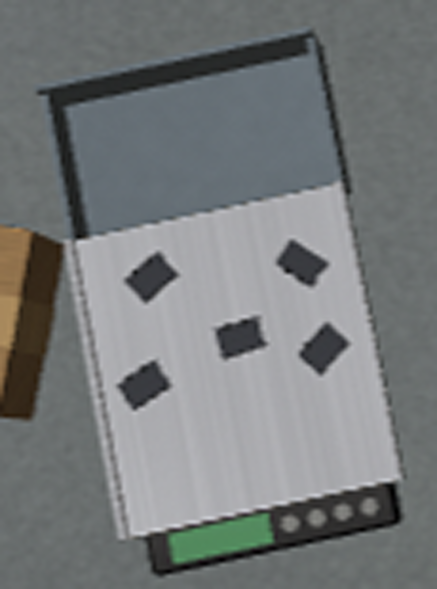

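Seals unchanged, and the scraper hangs straight at (160,260). Before the left lane I'll check the clearance to the water bottle.

```bash
python3 - <<'E'
from h import *
np.set_printoptions(precision=1,suppress=True)
T=cam('top');S=cam('scene')
print('cap top',back(T,(132,185),200),back(S,(491,184),198),'base',back(S,(481,260),0), back(T,(160,200),0))
for l in ('50','-3','-50'):
    y=float(l); c,s=np.cos(.193),np.sin(.193)
    for x in (-45,104): print(l,x,np.array([491.5+c*x-s*y,224.3+s*x+c*y]))
E
python3 calc.py 449 164.8 400 1.764
```

```text
cap top [[666.4 414.5 200. ]] [[676.1 408.9 198. ]] base [[683.8 414.1   0. ]] [[673.9 420.    0. ]]
50 -45 [437.7 264.7]
50 104 [584.  293.3]
-3 -45 [447.9 212.7]
-3 104 [594.1 241.3]
-50 -45 [456.9 166.6]
-50 104 [603.2 195.2]
shift [ 2.41  -1.803  0.06 ] turn [-0.002 -0.001 -0.773] | at [ 551.2 -274.9  408.4] [-3.14  -0.     1.157] F [-1.   0.6 -1.2] t 15.9 op 0.145 j [-0.57  0.47  1.58 -0.    1.09 -0.16]
```

```bash
python3 -m pendant '[{"x":0.15,"y":-0.1,"z":0,"rx":0,"ry":0,"rz":-0.05,"jaw":0},{"x":0.4,"y":-0.3,"z":0,"rx":0,"ry":0,"rz":-0.1,"jaw":0},{"x":0.65,"y":-0.5,"z":0,"rx":0,"ry":0,"rz":-0.2,"jaw":0},{"x":0.9,"y":-0.65,"z":0,"rx":0,"ry":0,"rz":-0.3,"jaw":0},{"x":1,"y":-0.75,"z":0,"rx":0,"ry":0,"rz":-0.4,"jaw":0},{"x":1,"y":-0.75,"z":0,"rx":0,"ry":0,"rz":-0.4,"jaw":0}]'; python3 calc.py 457 166.6 400 1.764
```

```text
t: 16.65
eef_pos: [508.3, -91.2, 409.2]
tcp_rot: [-3.141, -0.0, 1.473]
ft_force: [-0.6, 0.4, -1.0]
opening: 0.149
shift [ 1.677 -0.509  0.062] turn [-0.001 -0.    -0.371] | at [508.3 -91.2 409.2] [-3.141 -0.     1.473] F [-0.6  0.4 -1. ] t 16.6 op 0.149 j [-0.31  0.33  1.82 -0.    0.99 -0.21]
```

```bash
python3 -m pendant '[{"x":0.2,"y":-0.05,"z":0,"rx":0,"ry":0,"rz":-0.05,"jaw":0},{"x":0.5,"y":-0.15,"z":0,"rx":0,"ry":0,"rz":-0.15,"jaw":0},{"x":0.8,"y":-0.25,"z":0,"rx":0,"ry":0,"rz":-0.3,"jaw":0},{"x":1,"y":-0.3,"z":0,"rx":0,"ry":0,"rz":-0.37,"jaw":0},{"x":1,"y":-0.3,"z":0,"rx":0,"ry":0,"rz":-0.37,"jaw":0}]'; python3 calc.py 457 166.6 400 1.764
```

```text
t: 17.27
eef_pos: [479.0, 62.2, 409.2]
tcp_rot: [-3.141, 0.0, 1.762]
ft_force: [-0.1, -0.4, -2.0]
opening: 0.142
shift [ 0.711 -0.011  0.062] turn [-0.     0.    -0.002] | at [479.   62.2 409.2] [-3.141  0.     1.762] F [-0.1 -0.4 -2. ] t 17.3 op 0.142 j [-0.01  0.28  1.89 -0.    0.97 -0.2 ]
```

```bash
python3 -m pendant '[{"x":0.2,"y":0,"z":0,"rx":0,"ry":0,"rz":0,"jaw":0},{"x":0.5,"y":-0.01,"z":0,"rx":0,"ry":0,"rz":0,"jaw":0},{"x":0.71,"y":-0.011,"z":0,"rx":0,"ry":0,"rz":0,"jaw":0},{"x":0.711,"y":-0.011,"z":0.2,"rx":0,"ry":0,"rz":0,"jaw":0},{"x":0.711,"y":-0.011,"z":0.4,"rx":0,"ry":0,"rz":0,"jaw":0},{"x":0.711,"y":-0.011,"z":0.5,"rx":0,"ry":0,"rz":0,"jaw":0},{"x":0.711,"y":-0.011,"z":0.5,"rx":0,"ry":0,"rz":0,"jaw":0}]'; python3 calc.py 457 166.6 313.7 1.764
python3 - <<'E'
from h import *
c=cam('scene'); cv2.imwrite('pics/g1.png',cv2.resize(c['img'][130:300,290:480,::-1],None,fx=4,fy=4,interpolation=cv2.INTER_CUBIC))
E
```

```text
t: 18.15
eef_pos: [457.7, 164.8, 333.4]
tcp_rot: [-3.139, 0.0, 1.759]
ft_force: [-0.6, 1.0, -0.4]
opening: 0.144
shift [ 0.013 -0.002  0.131] turn [-0.003  0.    -0.006] | at [457.7 164.8 333.4] [-3.139  0.     1.759] F [-0.6  1.  -0.4] t 18.1 op 0.144 j [ 0.21  0.39  1.97 -0.    0.78  0.02]
```

View pics/g1.png

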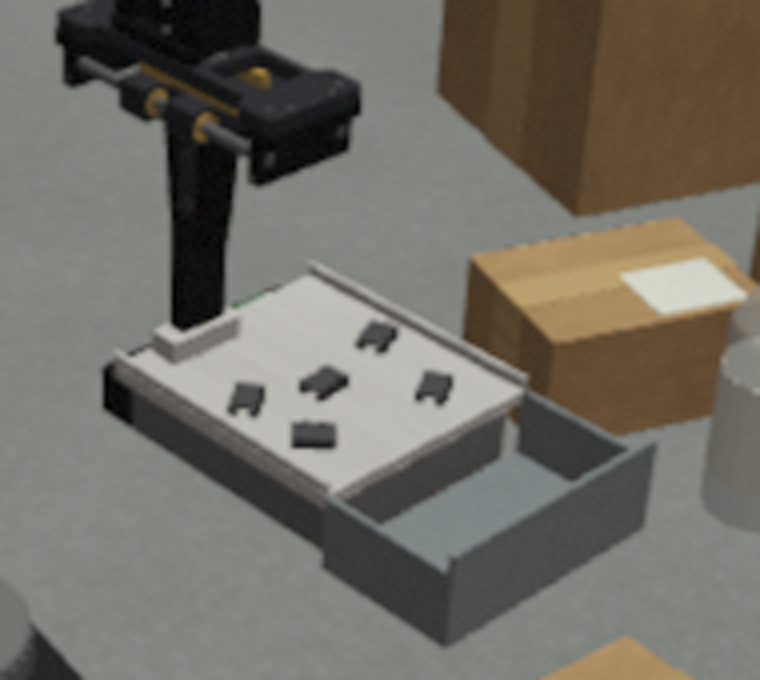

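```bash
python3 -m pendant '[{"x":0.013,"y":-0.002,"z":0.06,"rx":0,"ry":0,"rz":-0.006,"jaw":0},{"x":0.013,"y":-0.002,"z":0.11,"rx":0,"ry":0,"rz":-0.006,"jaw":0},{"x":0.013,"y":-0.002,"z":0.13,"rx":0,"ry":0,"rz":-0.006,"jaw":0},{"x":0.013,"y":-0.002,"z":0.13,"rx":0,"ry":0,"rz":-0.006,"jaw":0}]'; python3 calc.py 603.2 195.2 313.7 1.764
```

```text
t: 18.7
eef_pos: [456.3, 167.7, 314.9]
tcp_rot: [-3.141, 0.0, 1.766]
ft_force: [-0.1, 0.4, -0.8]
opening: 0.146
shift [-0.011  0.997  0.008] turn [-0.     0.     0.003] | at [456.3 167.7 314.9] [-3.141  0.     1.766] F [-0.1  0.4 -0.8] t 18.7 op 0.146 j [ 0.22  0.42  1.99 -0.    0.73  0.02]
```

```bash
python3 -m pendant '[{"x":-0.001,"y":0.03,"z":0.012,"rx":0,"ry":0,"rz":0,"jaw":0},{"x":-0.002,"y":0.08,"z":0.012,"rx":0,"ry":0,"rz":0,"jaw":0},{"x":-0.003,"y":0.13,"z":0.012,"rx":0,"ry":0,"rz":0,"jaw":0},{"x":-0.003,"y":0.18,"z":0.012,"rx":0,"ry":0,"rz":0,"jaw":0},{"x":-0.004,"y":0.23,"z":0.012,"rx":0,"ry":0,"rz":0,"jaw":0},{"x":-0.004,"y":0.28,"z":0.012,"rx":0,"ry":0,"rz":0,"jaw":0},{"x":-0.005,"y":0.33,"z":0.012,"rx":0,"ry":0,"rz":0,"jaw":0},{"x":-0.005,"y":0.38,"z":0.012,"rx":0,"ry":0,"rz":0,"jaw":0},{"x":-0.006,"y":0.43,"z":0.012,"rx":0,"ry":0,"rz":0,"jaw":0},{"x":-0.006,"y":0.48,"z":0.012,"rx":0,"ry":0,"rz":0,"jaw":0}]'; python3 calc.py 603.2 195.2 313.7 1.764
```

```text
t: 19.95
eef_pos: [527.5, 180.9, 313.2]
tcp_rot: [-3.141, 0.0, 1.766]
ft_force: [-1.5, 0.2, -0.6]
opening: 0.146
shift [-0.004  0.513 -0.004] turn [-0.     0.     0.003] | at [527.5 180.9 313.2] [-3.141  0.     1.766] F [-1.5  0.2 -0.6] t 19.9 op 0.146 j [ 0.21  0.51  1.82 -0.    0.81  0.02]
```

```bash
python3 -m pendant '[{"x":0,"y":0.05,"z":0,"rx":0,"ry":0,"rz":0,"jaw":0},{"x":-0.001,"y":0.1,"z":0,"rx":0,"ry":0,"rz":0,"jaw":0},{"x":-0.002,"y":0.16,"z":0,"rx":0,"ry":0,"rz":0,"jaw":0},{"x":-0.003,"y":0.22,"z":0,"rx":0,"ry":0,"rz":0,"jaw":0},{"x":-0.004,"y":0.28,"z":0,"rx":0,"ry":0,"rz":0,"jaw":0},{"x":-0.004,"y":0.34,"z":0,"rx":0,"ry":0,"rz":0,"jaw":0},{"x":-0.004,"y":0.4,"z":0,"rx":0,"ry":0,"rz":0,"jaw":0},{"x":-0.004,"y":0.46,"z":0,"rx":0,"ry":0,"rz":0,"jaw":0},{"x":-0.004,"y":0.51,"z":0,"rx":0,"ry":0,"rz":0,"jaw":0},{"x":-0.004,"y":0.51,"z":0,"rx":0,"ry":0,"rz":0,"jaw":0}]'; python3 calc.py 603.2 195.2 313.7 1.764
python3 - <<'E'
from h import *
c=cam('scene'); cv2.imwrite('pics/g2.png',cv2.resize(c['img'][130:300,290:480,::-1],None,fx=4,fy=4,interpolation=cv2.INTER_CUBIC))
E
```

```text
t: 21.2
eef_pos: [602.9, 195.0, 313.1]
tcp_rot: [3.14, 0.001, 1.767]
ft_force: [0.5, 0.8, -1.3]
opening: 0.148
shift [ 0.001  0.002 -0.004] turn [0.001 0.001 0.003] | at [602.9 195.  313.1] [3.140e+00 1.000e-03 1.767e+00] F [ 0.5  0.8 -1.3] t 21.2 op 0.148 j [ 0.21  0.6   1.63 -0.    0.91  0.01]
```

View pics/g2.png

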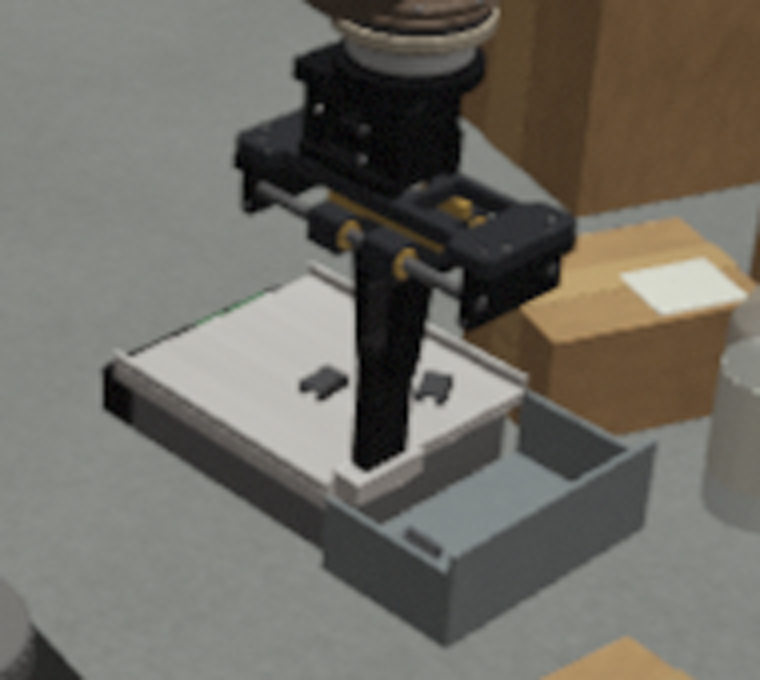

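One seal is visible in the tray at (423,541), and the lane is clear. Middle lane next.

```bash
python3 calc.py 454 213.7 345 1.764; python3 -m pendant '[{"x":0,"y":0,"z":-0.1,"rx":0,"ry":0,"rz":0,"jaw":0},{"x":0,"y":0,"z":-0.21,"rx":0,"ry":0,"rz":0,"jaw":0},{"x":0.05,"y":-0.2,"z":-0.21,"rx":0,"ry":0,"rz":0,"jaw":0},{"x":0.2,"y":-0.5,"z":-0.21,"rx":0,"ry":0,"rz":0,"jaw":0},{"x":0.3,"y":-0.8,"z":-0.21,"rx":0,"ry":0,"rz":0,"jaw":0},{"x":0.31,"y":-0.95,"z":-0.21,"rx":0,"ry":0,"rz":0,"jaw":0},{"x":0.31,"y":-0.95,"z":-0.21,"rx":0,"ry":0,"rz":0,"jaw":0}]'; python3 calc.py 450 213.2 313.3 1.764
python3 - <<'E'
from h import *
c=cam('scene'); cv2.imwrite('pics/g3.png',cv2.resize(c['img'][130:300,290:480,::-1],None,fx=4,fy=4,interpolation=cv2.INTER_CUBIC))
c=cam('top'); cv2.imwrite('pics/g4.png',cv2.resize(c['img'][170:340,170:300,::-1],None,fx=4,fy=4,interpolation=cv2.INTER_CUBIC))
E
```

```text
shift [ 0.315 -0.947 -0.213] turn [0.001 0.001 0.003] | at [602.6 194.9 313.1] [3.141e+00 1.000e-03 1.766e+00] F [-0.9  0.5 -1.3] t 21.2 op 0.146 j [ 0.21  0.6   1.63 -0.    0.91  0.01]
t: 22.12
eef_pos: [452.5, 213.1, 346.3]
tcp_rot: [3.14, -0.0, 1.767]
ft_force: [1.2, -1.0, -1.4]
opening: 0.149
shift [ 0.004 -0.016  0.22 ] turn [ 0.002 -0.     0.004] | at [452.5 213.1 346.3] [ 3.14  -0.     1.767] F [ 1.2 -1.  -1.4] t 22.1 op 0.149 j [ 0.31  0.39  1.93 -0.    0.82  0.11]
```

View pics/g3.png

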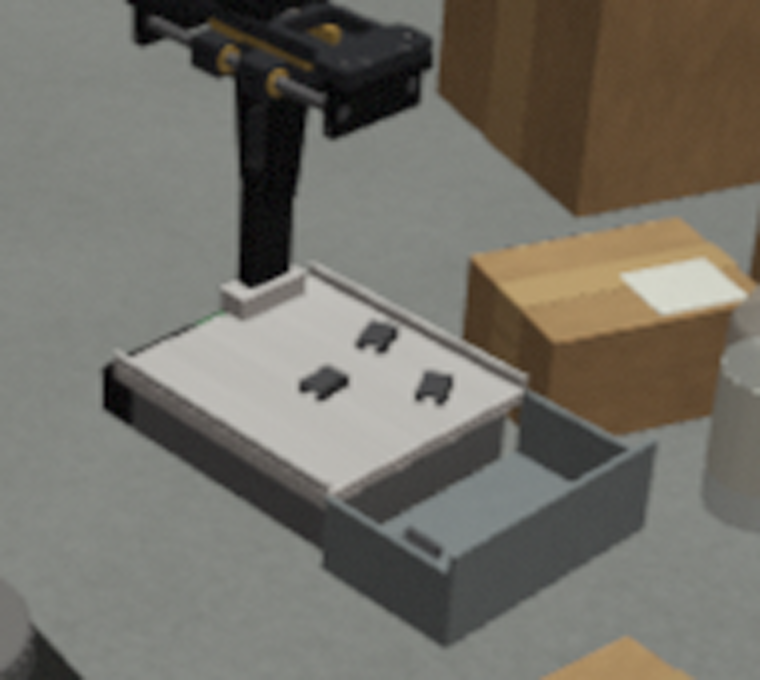

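View pics/g4.png

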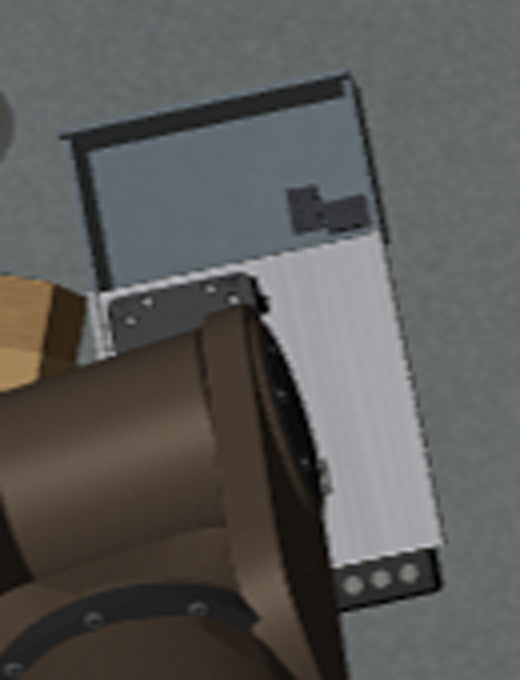

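```bash
python3 -m pendant '[{"x":-0.016,"y":-0.016,"z":0.08,"rx":0,"ry":0,"rz":0.003,"jaw":0},{"x":-0.016,"y":-0.016,"z":0.16,"rx":0,"ry":0,"rz":0.003,"jaw":0},{"x":-0.016,"y":-0.016,"z":0.21,"rx":0,"ry":0,"rz":0.003,"jaw":0},{"x":-0.016,"y":-0.016,"z":0.218,"rx":0,"ry":0,"rz":0.003,"jaw":0},{"x":-0.016,"y":-0.016,"z":0.218,"rx":0,"ry":0,"rz":0.003,"jaw":0}]'; python3 calc.py 594.7 238.4 313.3 1.764
```

```text
t: 22.85
eef_pos: [451.6, 210.2, 311.9]
tcp_rot: [-3.141, 0.0, 1.764]
ft_force: [-0.5, 0.3, -1.3]
opening: 0.149
shift [ 0.001  0.972 -0.01 ] turn [-0.  0. -0.] | at [451.6 210.2 311.9] [-3.141  0.     1.764] F [-0.5  0.3 -1.3] t 22.9 op 0.149 j [ 0.3   0.44  1.97 -0.    0.74  0.11]
```

```bash
python3 -m pendant '[{"x":0,"y":0.02,"z":-0.009,"rx":0,"ry":0,"rz":0,"jaw":0},{"x":0,"y":0.07,"z":-0.009,"rx":0,"ry":0,"rz":0,"jaw":0},{"x":0,"y":0.12,"z":-0.009,"rx":0,"ry":0,"rz":0,"jaw":0},{"x":0,"y":0.18,"z":-0.009,"rx":0,"ry":0,"rz":0,"jaw":0},{"x":0,"y":0.24,"z":-0.009,"rx":0,"ry":0,"rz":0,"jaw":0},{"x":0,"y":0.3,"z":-0.009,"rx":0,"ry":0,"rz":0,"jaw":0},{"x":0,"y":0.35,"z":-0.009,"rx":0,"ry":0,"rz":0,"jaw":0},{"x":0,"y":0.4,"z":-0.009,"rx":0,"ry":0,"rz":0,"jaw":0},{"x":0,"y":0.45,"z":-0.009,"rx":0,"ry":0,"rz":0,"jaw":0},{"x":0,"y":0.5,"z":-0.009,"rx":0,"ry":0,"rz":0,"jaw":0}]'; python3 calc.py 594.7 238.4 313.3 1.764
```

```text
t: 24.1
eef_pos: [525.6, 224.7, 313.3]
tcp_rot: [3.142, 0.0, 1.764]
ft_force: [0.2, 0.6, -1.9]
opening: 0.143
shift [0.001 0.47  0.   ] turn [0. 0. 0.] | at [525.6 224.7 313.3] [3.142 0.    1.764] F [ 0.2  0.6 -1.9] t 24.1 op 0.143 j [ 0.29  0.52  1.79 -0.    0.83  0.1 ]
```

```bash
python3 -m pendant '[{"x":0,"y":0.05,"z":0,"rx":0,"ry":0,"rz":0,"jaw":0},{"x":0,"y":0.1,"z":0,"rx":0,"ry":0,"rz":0,"jaw":0},{"x":0,"y":0.16,"z":0,"rx":0,"ry":0,"rz":0,"jaw":0},{"x":0,"y":0.22,"z":0,"rx":0,"ry":0,"rz":0,"jaw":0},{"x":0,"y":0.28,"z":0,"rx":0,"ry":0,"rz":0,"jaw":0},{"x":0,"y":0.34,"z":0,"rx":0,"ry":0,"rz":0,"jaw":0},{"x":0,"y":0.4,"z":0,"rx":0,"ry":0,"rz":0,"jaw":0},{"x":0,"y":0.46,"z":0,"rx":0,"ry":0,"rz":0,"jaw":0},{"x":0,"y":0.47,"z":0,"rx":0,"ry":0,"rz":0,"jaw":0},{"x":0,"y":0.47,"z":0,"rx":0,"ry":0,"rz":0,"jaw":0}]'; python3 calc.py 444 266 345 1.764
```

```text
t: 25.35
eef_pos: [594.2, 238.1, 313.2]
tcp_rot: [-3.141, 0.0, 1.764]
ft_force: [0.2, -0.3, -0.7]
opening: 0.142
shift [ 0.375 -0.947 -0.212] turn [-0.  0. -0.] | at [594.2 238.1 313.2] [-3.141  0.     1.764] F [ 0.2 -0.3 -0.7] t 25.4 op 0.142 j [ 0.28  0.61  1.61 -0.    0.92  0.08]
```

```bash
python3 -m pendant '[{"x":0,"y":0,"z":-0.1,"rx":0,"ry":0,"rz":0,"jaw":0},{"x":0,"y":0,"z":-0.21,"rx":0,"ry":0,"rz":0,"jaw":0},{"x":0.05,"y":-0.2,"z":-0.21,"rx":0,"ry":0,"rz":0,"jaw":0},{"x":0.2,"y":-0.5,"z":-0.21,"rx":0,"ry":0,"rz":0,"jaw":0},{"x":0.3,"y":-0.8,"z":-0.21,"rx":0,"ry":0,"rz":0,"jaw":0},{"x":0.37,"y":-0.95,"z":-0.21,"rx":0,"ry":0,"rz":0,"jaw":0},{"x":0.37,"y":-0.95,"z":-0.21,"rx":0,"ry":0,"rz":0,"jaw":0}]'; python3 calc.py 440.6 265.3 313.3 1.764
python3 - <<'E'
from h import *
c=cam('scene'); cv2.imwrite('pics/g5.png',cv2.resize(c['img'][130:300,290:480,::-1],None,fx=4,fy=4,interpolation=cv2.INTER_CUBIC))
E
```

```text
t: 26.22
eef_pos: [442.7, 265.6, 346.4]
tcp_rot: [3.14, -0.0, 1.765]
ft_force: [-1.4, -0.5, -0.2]
opening: 0.143
shift [ 0.001 -0.014  0.221] turn [ 0.002 -0.     0.002] | at [442.7 265.6 346.4] [ 3.14  -0.     1.765] F [-1.4 -0.5 -0.2] t 26.2 op 0.143 j [ 0.41  0.41  1.89 -0.    0.84  0.22]
```

View pics/g5.png

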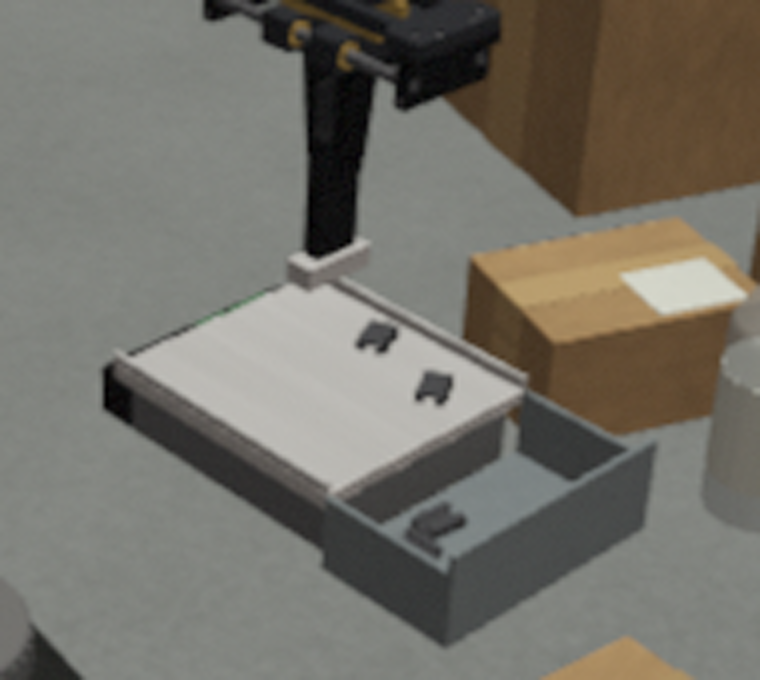

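Middle seal is in the tray, leaving the left lane's two at (378,335) and (434,387).

```bash
python3 -m pendant '[{"x":-0.006,"y":-0.014,"z":0.08,"rx":0,"ry":0,"rz":0.001,"jaw":0},{"x":-0.006,"y":-0.014,"z":0.16,"rx":0,"ry":0,"rz":0.001,"jaw":0},{"x":-0.006,"y":-0.014,"z":0.2,"rx":0,"ry":0,"rz":0.001,"jaw":0},{"x":-0.006,"y":-0.014,"z":0.212,"rx":0,"ry":0,"rz":0.001,"jaw":0},{"x":-0.006,"y":-0.014,"z":0.212,"rx":0,"ry":0,"rz":0.001,"jaw":0}]'; python3 calc.py 584.2 292.3 313.3 1.764
python3 - <<'E'
from h import *
c=cam('scene'); cv2.imwrite('pics/g6.png',cv2.resize(c['img'][130:300,290:480,::-1],None,fx=4,fy=4,interpolation=cv2.INTER_CUBIC))
E
```

```text
t: 26.9
eef_pos: [442.1, 263.9, 312.9]
tcp_rot: [-3.141, 0.0, 1.763]
ft_force: [0.1, -0.8, -1.2]
opening: 0.146
shift [ 0.005  0.966 -0.003] turn [-0.     0.    -0.001] | at [442.1 263.9 312.9] [-3.141  0.     1.763] F [ 0.1 -0.8 -1.2] t 26.9 op 0.146 j [ 0.41  0.46  1.93 -0.    0.76  0.22]
```

View pics/g6.png

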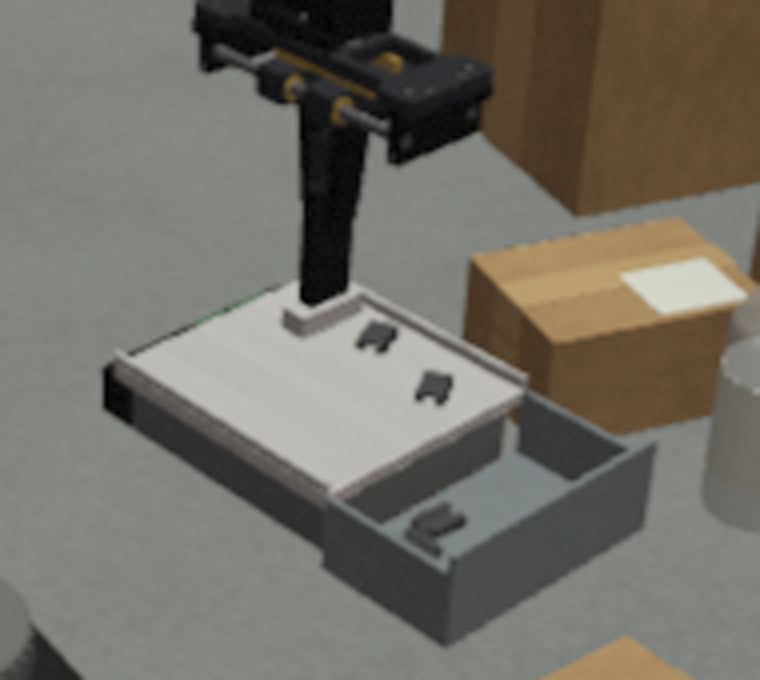

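```bash
python3 -m pendant '[{"x":0,"y":0.02,"z":-0.003,"rx":0,"ry":0,"rz":0,"jaw":0},{"x":0,"y":0.07,"z":-0.003,"rx":0,"ry":0,"rz":0,"jaw":0},{"x":0,"y":0.12,"z":-0.003,"rx":0,"ry":0,"rz":0,"jaw":0},{"x":0,"y":0.18,"z":-0.003,"rx":0,"ry":0,"rz":0,"jaw":0},{"x":0,"y":0.24,"z":-0.003,"rx":0,"ry":0,"rz":0,"jaw":0},{"x":0,"y":0.3,"z":-0.003,"rx":0,"ry":0,"rz":0,"jaw":0},{"x":0,"y":0.35,"z":-0.003,"rx":0,"ry":0,"rz":0,"jaw":0},{"x":0,"y":0.4,"z":-0.003,"rx":0,"ry":0,"rz":0,"jaw":0},{"x":0,"y":0.45,"z":-0.003,"rx":0,"ry":0,"rz":0,"jaw":0},{"x":0,"y":0.5,"z":-0.003,"rx":0,"ry":0,"rz":0,"jaw":0}]'; python3 calc.py 584.2 292.3 313.3 1.764
```

```text
t: 28.2
eef_pos: [516.0, 278.4, 313.5]
tcp_rot: [-3.142, 0.0, 1.763]
ft_force: [-0.5, -0.4, -0.8]
opening: 0.145
shift [0.004 0.464 0.001] turn [-0.     0.    -0.001] | at [516.  278.4 313.5] [-3.142  0.     1.763] F [-0.5 -0.4 -0.8] t 28.2 op 0.145 j [ 0.38  0.54  1.75 -0.    0.85  0.19]
```

```bash
python3 -m pendant '[{"x":0,"y":0.05,"z":0,"rx":0,"ry":0,"rz":0,"jaw":0},{"x":0,"y":0.1,"z":0,"rx":0,"ry":0,"rz":0,"jaw":0},{"x":0,"y":0.16,"z":0,"rx":0,"ry":0,"rz":0,"jaw":0},{"x":0,"y":0.22,"z":0,"rx":0,"ry":0,"rz":0,"jaw":0},{"x":0,"y":0.28,"z":0,"rx":0,"ry":0,"rz":0,"jaw":0},{"x":0,"y":0.34,"z":0,"rx":0,"ry":0,"rz":0,"jaw":0},{"x":0,"y":0.4,"z":0,"rx":0,"ry":0,"rz":0,"jaw":0},{"x":0,"y":0.46,"z":0,"rx":0,"ry":0,"rz":0,"jaw":0},{"x":0,"y":0.47,"z":0,"rx":0,"ry":0,"rz":0,"jaw":0},{"x":0,"y":0.47,"z":0,"rx":0,"ry":0,"rz":0,"jaw":0}]'; python3 calc.py 551 -274.7 409 1.157
python3 - <<'E'
from h import *
c=cam('scene'); cv2.imwrite('pics/g7.png',cv2.resize(c['img'][130:300,290:480,::-1],None,fx=4,fy=4,interpolation=cv2.INTER_CUBIC))
E
```

```text
t: 29.45
eef_pos: [584.7, 291.7, 313.4]
tcp_rot: [-3.141, 0.0, 1.763]
ft_force: [0.3, -0.5, -1.5]
opening: 0.146
shift [-3.664 -0.943 -0.637] turn [-0.     0.     0.772] | at [584.7 291.7 313.4] [-3.141  0.     1.763] F [ 0.3 -0.5 -1.5] t 29.4 op 0.146 j [ 0.36  0.63  1.58 -0.    0.94  0.17]
```

View pics/g7.png

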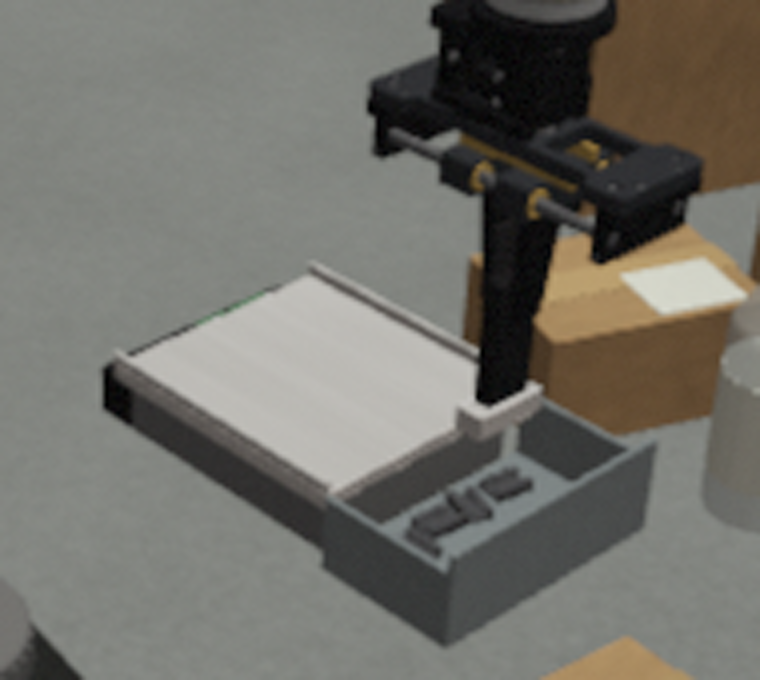

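Plate is empty and the seals lie in the tray. Now back to the tub.

```bash
python3 -m pendant '[{"x":0,"y":0,"z":-0.2,"rx":0,"ry":0,"rz":0,"jaw":0},{"x":0,"y":0,"z":-0.45,"rx":0,"ry":0,"rz":0,"jaw":0},{"x":-0.05,"y":-0.05,"z":-0.65,"rx":0,"ry":0,"rz":0,"jaw":0},{"x":-0.3,"y":-0.1,"z":-0.67,"rx":0,"ry":0,"rz":0,"jaw":0},{"x":-0.6,"y":-0.2,"z":-0.67,"rx":0,"ry":0,"rz":0,"jaw":0},{"x":-0.9,"y":-0.3,"z":-0.67,"rx":0,"ry":0,"rz":0.1,"jaw":0},{"x":-1,"y":-0.3,"z":-0.67,"rx":0,"ry":0,"rz":0.1,"jaw":0}]'; python3 -m pendant '[{"x":-0.3,"y":-0.1,"z":0,"rx":0,"ry":0,"rz":0.1,"jaw":0},{"x":-0.6,"y":-0.2,"z":0,"rx":0,"ry":0,"rz":0.2,"jaw":0},{"x":-0.9,"y":-0.3,"z":0,"rx":0,"ry":0,"rz":0.3,"jaw":0},{"x":-1,"y":-0.3,"z":0,"rx":0,"ry":0,"rz":0.3,"jaw":0}]';  python3 calc.py 549.5 -272.5 409 1.157
```

```text
t: 30.38
eef_pos: [568.7, 133.9, 414.4]
tcp_rot: [3.142, 0.0, 1.682]
ft_force: [-0.6, 0.2, -1.4]
opening: 0.148
t: 30.88
eef_pos: [541.3, -19.7, 414.2]
tcp_rot: [3.141, 0.0, 1.448]
ft_force: [1.2, 0.4, -0.6]
opening: 0.144
shift [-1.666  0.261  0.035] turn [0.   0.   0.37] | at [541.3 -19.7 414.2] [3.141 0.    1.448] F [ 1.2  0.4 -0.6] t 30.9 op 0.144 j [-0.16  0.36  1.75 -0.    1.03 -0.04]
```

```bash
python3 -m pendant '[{"x":-0.3,"y":0.05,"z":0.01,"rx":0,"ry":0,"rz":0.1,"jaw":0},{"x":-0.6,"y":0.1,"z":0.02,"rx":0,"ry":0,"rz":0.2,"jaw":0},{"x":-0.9,"y":0.15,"z":0.02,"rx":0,"ry":0,"rz":0.3,"jaw":0},{"x":-1,"y":0.18,"z":0.02,"rx":0,"ry":0,"rz":0.37,"jaw":0},{"x":-1,"y":0.18,"z":0.02,"rx":0,"ry":0,"rz":0.37,"jaw":0}]';  python3 calc.py 549.5 -272.5 409 1.157
```

```text
t: 31.5
eef_pos: [550.6, -170.3, 410.8]
tcp_rot: [-3.141, -0.0, 1.159]
ft_force: [0.2, -0.6, -1.3]
opening: 0.147
shift [-0.627  0.266  0.011] turn [-0.    -0.     0.002] | at [ 550.6 -170.3  410.8] [-3.141 -0.     1.159] F [ 0.2 -0.6 -1.3] t 31.5 op 0.147 j [-0.41  0.42  1.67  0.    1.05 -0.  ]
```

```bash
python3 -m pendant '[{"x":-0.2,"y":0.1,"z":0.01,"rx":0,"ry":0,"rz":0,"jaw":0},{"x":-0.45,"y":0.2,"z":0.01,"rx":0,"ry":0,"rz":0,"jaw":0},{"x":-0.6,"y":0.26,"z":0.01,"rx":0,"ry":0,"rz":0,"jaw":0},{"x":-0.627,"y":0.266,"z":0.01,"rx":0,"ry":0,"rz":0,"jaw":0},{"x":-0.627,"y":0.266,"z":0.01,"rx":0,"ry":0,"rz":0,"jaw":0},{"x":-0.627,"y":0.266,"z":0.01,"rx":0,"ry":0,"rz":0,"jaw":0}]';  python3 calc.py 549.5 -272.5 385 1.157
python3 - <<'E'
from h import *
c=cam('scene'); cv2.imwrite('pics/k1.png',cv2.resize(c['img'][160:350,80:280,::-1],None,fx=3,fy=3,interpolation=cv2.INTER_CUBIC))
c=cam('top'); cv2.imwrite('pics/k2.png',c['img'][:,:,::-1])
E
```

```text
t: 32.25
eef_pos: [549.2, -271.4, 409.6]
tcp_rot: [-3.142, -0.0, 1.16]
ft_force: [0.3, -0.2, -1.0]
opening: 0.147
shift [-0.006  0.005  0.164] turn [-0.    -0.     0.003] | at [ 549.2 -271.4  409.6] [-3.142 -0.     1.16 ] F [ 0.3 -0.2 -1. ] t 32.2 op 0.147 j [-0.57  0.47  1.58  0.    1.09 -0.16]
```

View pics/k1.png

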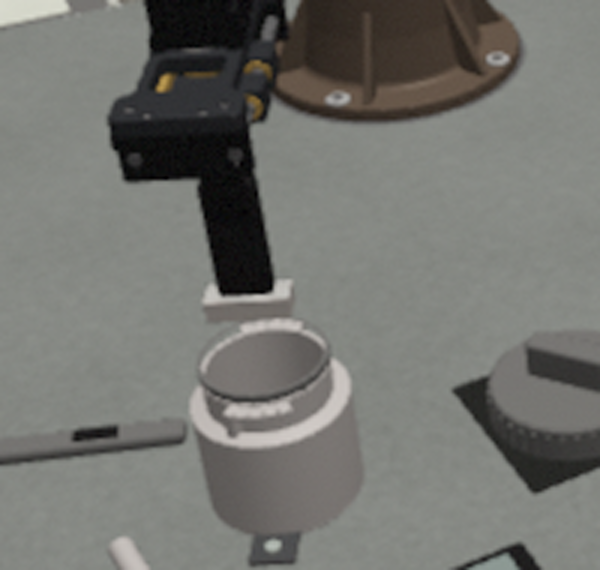

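View pics/k2.png

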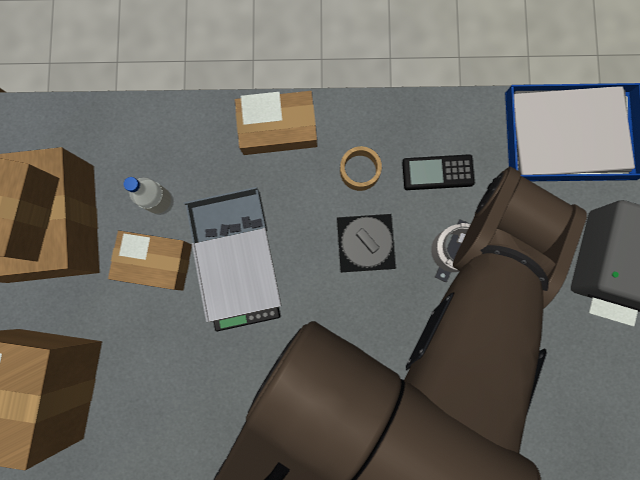

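Plate is empty in the top view too, with the seals in the tray at (205-262,225). Lowering the scraper into the tub.

```bash
python3 -m pendant '[{"x":-0.006,"y":0.003,"z":0.06,"rx":0,"ry":0,"rz":0,"jaw":0},{"x":-0.006,"y":0.003,"z":0.14,"rx":0,"ry":0,"rz":0,"jaw":0},{"x":-0.006,"y":0.003,"z":0.22,"rx":0,"ry":0,"rz":0,"jaw":0},{"x":-0.006,"y":0.003,"z":0.3,"rx":0,"ry":0,"rz":0,"jaw":0},{"x":-0.006,"y":0.003,"z":0.3,"rx":0,"ry":0,"rz":0,"jaw":0}]';  python3 calc.py 549.5 -272.5 270 1.157
```

```text
t: 32.98
eef_pos: [549.0, -273.6, 363.3]
tcp_rot: [-3.14, -0.0, 1.158]
ft_force: [-0.5, -0.1, -1.2]
opening: 0.144
shift [0.008 0.001 0.622] turn [-0.003 -0.     0.002] | at [ 549.  -273.6  363.3] [-3.14  -0.     1.158] F [-0.5 -0.1 -1.2] t 33.0 op 0.144 j [-0.57  0.52  1.63 -0.    0.99 -0.16]
```

```bash
python3 -m pendant '[{"x":0,"y":0,"z":0.1,"rx":0,"ry":0,"rz":0,"jaw":0},{"x":0,"y":0,"z":0.2,"rx":0,"ry":0,"rz":0,"jaw":0},{"x":0,"y":0,"z":0.3,"rx":0,"ry":0,"rz":0,"jaw":0},{"x":0,"y":0,"z":0.4,"rx":0,"ry":0,"rz":0,"jaw":0},{"x":0,"y":0,"z":0.5,"rx":0,"ry":0,"rz":0,"jaw":0},{"x":0,"y":0,"z":0.58,"rx":0,"ry":0,"rz":0,"jaw":0},{"x":0,"y":0,"z":0.61,"rx":0,"ry":0,"rz":0,"jaw":0},{"x":0,"y":0,"z":0.61,"rx":0,"ry":0,"rz":0,"jaw":0}]';  python3 calc.py 549.5 -272.5 268 1.157
```

```text
t: 33.98
eef_pos: [549.1, -273.6, 272.9]
tcp_rot: [-3.141, 0.0, 1.158]
ft_force: [0.2, -0.4, -1.1]
opening: 0.146
shift [ 0.008 -0.001  0.033] turn [-0.     0.     0.002] | at [ 549.1 -273.6  272.9] [-3.141  0.     1.158] F [ 0.2 -0.4 -1.1] t 34.0 op 0.146 j [-0.57  0.63  1.71 -0.    0.8  -0.16]
```

```bash
python3 -m pendant '[{"x":0,"y":0,"z":0.015,"rx":0,"ry":0,"rz":0,"jaw":0},{"x":0,"y":0,"z":0.03,"rx":0,"ry":0,"rz":0,"jaw":0},{"x":0,"y":0,"z":0.036,"rx":0,"ry":0,"rz":0,"jaw":0},{"x":0,"y":0,"z":0.036,"rx":0,"ry":0,"rz":0,"jaw":0}]';  python3 calc.py 549.5 -272.5 267 1.157
```

```text
t: 34.48
eef_pos: [549.1, -273.6, 267.6]
tcp_rot: [3.142, 0.0, 1.158]
ft_force: [-0.2, -0.1, -1.7]
opening: 0.145
shift [ 0.008 -0.     0.004] turn [0.    0.    0.002] | at [ 549.1 -273.6  267.6] [3.142 0.    1.158] F [-0.2 -0.1 -1.7] t 34.5 op 0.145 j [-0.57  0.63  1.72 -0.    0.79 -0.16]
```

```bash
python3 -m pendant '[{"x":0,"y":0,"z":0.004,"rx":0,"ry":0,"rz":0,"jaw":0},{"x":0,"y":0,"z":0.007,"rx":0,"ry":0,"rz":0,"jaw":0},{"x":0,"y":0,"z":0.007,"rx":0,"ry":0,"rz":0,"jaw":0}]';  python3 calc.py 549.5 -272.5 267 1.157
```

```text
t: 34.85
eef_pos: [549.1, -273.6, 267.2]
tcp_rot: [3.141, 0.0, 1.158]
ft_force: [-2.0, 0.5, 4.9]
opening: 0.144
shift [ 0.008 -0.     0.001] turn [0.001 0.    0.002] | at [ 549.1 -273.6  267.2] [3.141 0.    1.158] F [-2.   0.5  4.9] t 34.9 op 0.144 j [-0.57  0.64  1.72 -0.    0.79 -0.16]
```

```bash
python3 -m pendant '[{"x":0,"y":0,"z":-0.004,"rx":0,"ry":0,"rz":0,"jaw":0},{"x":0,"y":0,"z":-0.004,"rx":0,"ry":0,"rz":0,"jaw":0.2},{"x":0,"y":0,"z":-0.004,"rx":0,"ry":0,"rz":0,"jaw":0.25},{"x":0,"y":0,"z":-0.004,"rx":0,"ry":0,"rz":0,"jaw":0.25},{"x":0,"y":0,"z":-0.1,"rx":0,"ry":0,"rz":0,"jaw":0.25},{"x":0,"y":0,"z":-0.25,"rx":0,"ry":0,"rz":0,"jaw":0.25},{"x":0,"y":0,"z":-0.5,"rx":0,"ry":0,"rz":0,"jaw":0.25},{"x":0,"y":0,"z":-0.75,"rx":0,"ry":0,"rz":0,"jaw":0.25},{"x":0,"y":0,"z":-0.8,"rx":0,"ry":0,"rz":0,"jaw":0.25}]';  python3 calc.py 566.9 -67.8 380 0.689
python3 - <<'E'
from h import *
c=cam('scene'); cv2.imwrite('pics/m1.png',cv2.resize(c['img'][160:350,80:280,::-1],None,fx=3,fy=3,interpolation=cv2.INTER_CUBIC))
E
```

```text
t: 35.98
eef_pos: [549.0, -273.5, 390.0]
tcp_rot: [3.137, 0.001, 1.158]
ft_force: [-0.1, -0.2, -0.1]
opening: 0.255
shift [ 1.304 -0.44   0.063] turn [ 0.006 -0.     0.598] | at [ 549.  -273.5  390. ] [3.137e+00 1.000e-03 1.158e+00] F [-0.1 -0.2 -0.1] t 36.0 op 0.255 j [-0.57  0.49  1.61 -0.    1.04 -0.16]
```

View pics/m1.png

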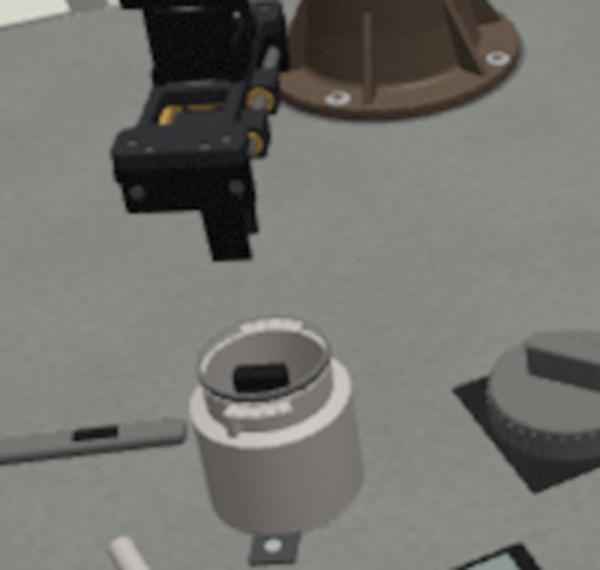

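Scraper stands upright in the tub at (260,377). Next I'll fetch the cap.

```bash
python3 -m pendant '[{"x":0.25,"y":-0.1,"z":0.03,"rx":0,"ry":0,"rz":0.1,"jaw":0.4},{"x":0.55,"y":-0.2,"z":0.06,"rx":0,"ry":0,"rz":0.3,"jaw":0.5},{"x":0.85,"y":-0.35,"z":0.06,"rx":0,"ry":0,"rz":0.5,"jaw":0.5},{"x":1,"y":-0.42,"z":0.06,"rx":0,"ry":0,"rz":0.598,"jaw":0.5},{"x":1,"y":-0.42,"z":0.06,"rx":0,"ry":0,"rz":0.598,"jaw":0.5}]';  python3 calc.py 566.9 -67.8 360 0.689
```

```text
t: 36.65
eef_pos: [551.3, -109.5, 376.9]
tcp_rot: [-3.14, 0.001, 0.691]
ft_force: [-0.5, -0.2, 0.2]
opening: 0.504
shift [ 0.257 -0.148  0.113] turn [-0.001  0.001  0.003] | at [ 551.3 -109.5  376.9] [-3.14e+00  1.00e-03  6.91e-01] F [-0.5 -0.2  0.2] t 36.6 op 0.504 j [-0.31  0.43  1.75 -0.    0.96  0.57]
```

```bash
python3 -m pendant '[{"x":0.15,"y":-0.08,"z":0.05,"rx":0,"ry":0,"rz":0.002,"jaw":0.5},{"x":0.257,"y":-0.148,"z":0.11,"rx":0,"ry":0,"rz":0.002,"jaw":0.5},{"x":0.257,"y":-0.148,"z":0.11,"rx":0,"ry":0,"rz":0.002,"jaw":0.5},{"x":0.257,"y":-0.148,"z":0.3,"rx":0,"ry":0,"rz":0.002,"jaw":0.5},{"x":0.257,"y":-0.148,"z":0.55,"rx":0,"ry":0,"rz":0.002,"jaw":0.5},{"x":0.257,"y":-0.148,"z":0.75,"rx":0,"ry":0,"rz":0.002,"jaw":0.5},{"x":0.257,"y":-0.148,"z":0.8,"rx":0,"ry":0,"rz":0.002,"jaw":0.5},{"x":0.257,"y":-0.148,"z":0.8,"rx":0,"ry":0,"rz":0.002,"jaw":0.5}]';  python3 calc.py 566.9 -67.8 221.8 0.689
```

```text
t: 37.65
eef_pos: [567.3, -69.8, 257.9]
tcp_rot: [3.142, 0.0, 0.687]
ft_force: [0.3, 1.5, 0.1]
opening: 0.498
shift [ 0.006 -0.012  0.24 ] turn [ 0.     0.    -0.002] | at [567.3 -69.8 257.9] [3.142 0.    0.687] F [0.3 1.5 0.1] t 37.6 op 0.498 j [-0.24  0.6   1.83 -0.    0.71  0.65]
```

```bash
python3 -m pendant '[{"x":0.006,"y":-0.012,"z":0.1,"rx":0,"ry":0,"rz":0,"jaw":0.5},{"x":0.006,"y":-0.012,"z":0.2,"rx":0,"ry":0,"rz":0,"jaw":0.5},{"x":0.006,"y":-0.012,"z":0.238,"rx":0,"ry":0,"rz":0,"jaw":0.5},{"x":0.006,"y":-0.012,"z":0.238,"rx":0,"ry":0,"rz":0,"jaw":0.5}]';  python3 calc.py 566.9 -67.8 221.8 0.689
```

```text
t: 38.15
eef_pos: [566.7, -67.2, 221.3]
tcp_rot: [-3.141, 0.001, 0.687]
ft_force: [0.5, -0.2, 0.3]
opening: 0.501
shift [-0.001  0.004 -0.003] turn [-0.001  0.001 -0.002] | at [566.7 -67.2 221.3] [-3.141e+00  1.000e-03  6.870e-01] F [ 0.5 -0.2  0.3] t 38.1 op 0.501 j [-0.23  0.66  1.85 -0.    0.63  0.65]
```

```bash
python3 -m pendant '[{"x":0,"y":0.003,"z":0,"rx":0,"ry":0,"rz":-0.002,"jaw":0.3},{"x":0,"y":0.003,"z":0,"rx":0,"ry":0,"rz":-0.002,"jaw":0},{"x":0,"y":0.003,"z":0,"rx":0,"ry":0,"rz":-0.002,"jaw":0},{"x":0,"y":0.003,"z":0,"rx":0,"ry":0,"rz":-0.002,"jaw":0},{"x":0,"y":0.003,"z":0,"rx":0,"ry":0,"rz":-0.002,"jaw":0},{"x":0,"y":0.003,"z":0,"rx":0,"ry":0,"rz":-0.002,"jaw":0}]';  python3 calc.py 566.9 -67.8 221.8 0.689
```

```text
t: 38.9
eef_pos: [567.0, -67.6, 222.1]
tcp_rot: [3.141, -0.0, 0.689]
ft_force: [-1.0, -0.0, 4.9]
opening: 0.206
shift [-0.001  0.     0.002] turn [ 0. -0. -0.] | at [567.  -67.6 222.1] [ 3.141 -0.     0.689] F [-1.  -0.   4.9] t 38.9 op 0.206 j [-0.23  0.66  1.85 -0.    0.63  0.65]
```

```bash
python3 -m pendant '[{"x":0,"y":0,"z":-0.05,"rx":0,"ry":0,"rz":0,"jaw":0},{"x":0,"y":0,"z":-0.2,"rx":0,"ry":0,"rz":0,"jaw":0},{"x":0,"y":0,"z":-0.4,"rx":0,"ry":0,"rz":0,"jaw":0},{"x":0,"y":0,"z":-0.65,"rx":0,"ry":0,"rz":0,"jaw":0},{"x":0,"y":0,"z":-0.9,"rx":0,"ry":0,"rz":0,"jaw":0},{"x":0,"y":0,"z":-1,"rx":0,"ry":0,"rz":0,"jaw":0}]'; python3 -m pendant '[{"x":0,"y":0,"z":-0.08,"rx":0,"ry":0,"rz":0,"jaw":0},{"x":0,"y":0,"z":-0.12,"rx":0,"ry":0,"rz":0,"jaw":0},{"x":0,"y":0,"z":-0.12,"rx":0,"ry":0,"rz":0,"jaw":0}]';  python3 calc.py 547.9 -269.6 385 0.689
```

```text
t: 39.65
eef_pos: [566.8, -67.6, 373.9]
tcp_rot: [3.139, -0.002, 0.689]
ft_force: [0.4, 0.6, -1.1]
opening: 0.209
t: 40.02
eef_pos: [567.0, -67.6, 389.4]
tcp_rot: [-3.141, 0.0, 0.689]
ft_force: [0.5, -0.4, -1.4]
opening: 0.21
shift [-0.954  0.959  0.029] turn [-0.001  0.001 -0.   ] | at [567.  -67.6 389.4] [-3.141  0.     0.689] F [ 0.5 -0.4 -1.4] t 40.0 op 0.21 j [-0.23  0.43  1.71 -0.    1.    0.65]
```

```bash
python3 -m pendant '[{"x":-0.1,"y":0.1,"z":0,"rx":0,"ry":0,"rz":0,"jaw":0},{"x":-0.3,"y":0.3,"z":0,"rx":0,"ry":0,"rz":0,"jaw":0},{"x":-0.5,"y":0.5,"z":0,"rx":0,"ry":0,"rz":0,"jaw":0},{"x":-0.7,"y":0.7,"z":0,"rx":0,"ry":0,"rz":0,"jaw":0},{"x":-0.88,"y":0.88,"z":0,"rx":0,"ry":0,"rz":0,"jaw":0},{"x":-0.95,"y":0.95,"z":0,"rx":0,"ry":0,"rz":0,"jaw":0},{"x":-0.954,"y":0.959,"z":0,"rx":0,"ry":0,"rz":0,"jaw":0},{"x":-0.954,"y":0.959,"z":0.02,"rx":0,"ry":0,"rz":0,"jaw":0},{"x":-0.954,"y":0.959,"z":0.02,"rx":0,"ry":0,"rz":0,"jaw":0}]';python3 calc.py 547.9 -269.6 345 0.689
python3 - <<'E'
from h import *
c=cam('scene'); cv2.imwrite('pics/n1.png',cv2.resize(c['img'][160:350,80:280,::-1],None,fx=3,fy=3,interpolation=cv2.INTER_CUBIC))
E
```

```text
t: 41.15
eef_pos: [548.1, -268.6, 386.6]
tcp_rot: [-3.141, 0.0, 0.69]
ft_force: [0.4, -1.1, -1.4]
opening: 0.207
shift [-0.005  0.005  0.278] turn [-0.001  0.     0.001] | at [ 548.1 -268.6  386.6] [-3.141  0.     0.69 ] F [ 0.4 -1.1 -1.4] t 41.1 op 0.207 j [-0.56  0.49  1.62  0.    1.04  0.32]
```

View pics/n1.png

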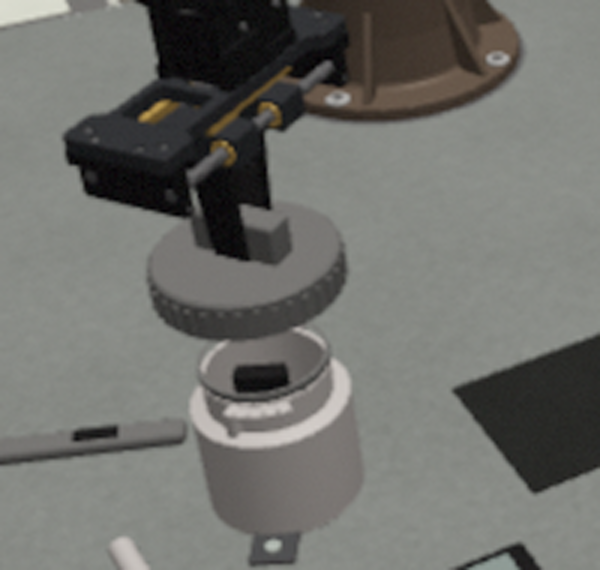

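```bash
python3 -m pendant '[{"x":-0.004,"y":0.004,"z":0.06,"rx":0,"ry":0,"rz":0,"jaw":0},{"x":-0.004,"y":0.004,"z":0.16,"rx":0,"ry":0,"rz":0,"jaw":0},{"x":-0.004,"y":0.004,"z":0.27,"rx":0,"ry":0,"rz":0,"jaw":0},{"x":-0.004,"y":0.004,"z":0.35,"rx":0,"ry":0,"rz":0,"jaw":0},{"x":-0.004,"y":0.004,"z":0.38,"rx":0,"ry":0,"rz":0,"jaw":0},{"x":-0.004,"y":0.004,"z":0.38,"rx":0,"ry":0,"rz":0,"jaw":0}]';python3 calc.py 547.9 -269.6 309 0.689
```

```text
t: 41.95
eef_pos: [547.9, -270.5, 329.6]
tcp_rot: [-3.141, 0.0, 0.689]
ft_force: [-0.4, -0.5, -1.8]
opening: 0.206
shift [ 0.004 -0.005  0.137] turn [-0.  0. -0.] | at [ 547.9 -270.5  329.6] [-3.141  0.     0.689] F [-0.4 -0.5 -1.8] t 42.0 op 0.206 j [-0.57  0.55  1.67 -0.    0.92  0.32]
```

```bash
python3 -m pendant '[{"x":0.003,"y":-0.003,"z":0.03,"rx":0,"ry":0,"rz":0,"jaw":0},{"x":0.003,"y":-0.003,"z":0.06,"rx":0,"ry":0,"rz":0,"jaw":0},{"x":0.003,"y":-0.003,"z":0.09,"rx":0,"ry":0,"rz":0,"jaw":0},{"x":0.003,"y":-0.003,"z":0.12,"rx":0,"ry":0,"rz":0,"jaw":0},{"x":0.003,"y":-0.003,"z":0.13,"rx":0,"ry":0,"rz":0,"jaw":0},{"x":0.003,"y":-0.003,"z":0.13,"rx":0,"ry":0,"rz":0,"jaw":0}]';python3 calc.py 547.9 -269.6 309 0.689
```

```text
t: 42.7
eef_pos: [547.9, -269.9, 310.3]
tcp_rot: [3.142, 0.0, 0.689]
ft_force: [0.4, 0.8, -1.1]
opening: 0.21
shift [ 0.001 -0.001  0.009] turn [ 0.  0. -0.] | at [ 547.9 -269.9  310.3] [3.142 0.    0.689] F [ 0.4  0.8 -1.1] t 42.7 op 0.21 j [-0.57  0.58  1.69 -0.    0.87  0.32]
```

```bash
python3 -m pendant '[{"x":0,"y":0,"z":0.01,"rx":0,"ry":0,"rz":0,"jaw":0},{"x":0,"y":0,"z":0.02,"rx":0,"ry":0,"rz":0,"jaw":0},{"x":0,"y":0,"z":0.03,"rx":0,"ry":0,"rz":0,"jaw":0},{"x":0,"y":0,"z":0.04,"rx":0,"ry":0,"rz":0,"jaw":0},{"x":0,"y":0,"z":0.05,"rx":0,"ry":0,"rz":0,"jaw":0},{"x":0,"y":0,"z":0.054,"rx":0,"ry":0,"rz":0,"jaw":0},{"x":0,"y":0,"z":0.054,"rx":0,"ry":0,"rz":0,"jaw":0},{"x":0,"y":0,"z":0.054,"rx":0,"ry":0,"rz":0,"jaw":0}]';python3 calc.py 547.9 -269.6 309 0.689
```

```text
t: 43.7
eef_pos: [547.8, -269.8, 303.3]
tcp_rot: [3.141, -0.0, 0.689]
ft_force: [-2.3, 1.3, 10.5]
opening: 0.205
shift [ 0.001 -0.001 -0.038] turn [ 0.001 -0.    -0.   ] | at [ 547.8 -269.8  303.3] [ 3.141 -0.     0.689] F [-2.3  1.3 10.5] t 43.7 op 0.205 j [-0.57  0.58  1.7  -0.    0.86  0.32]
```

```bash
python3 -m pendant '[{"x":0,"y":0,"z":0.008,"rx":0,"ry":0,"rz":0,"jaw":0},{"x":0,"y":0,"z":0.008,"rx":0,"ry":0,"rz":0,"jaw":0},{"x":0,"y":0,"z":0.008,"rx":0,"ry":0,"rz":0,"jaw":0}]';python3 calc.py 547.9 -269.6 309 -0.442
```

```text
t: 44.08
eef_pos: [547.9, -269.8, 302.3]
tcp_rot: [3.14, -0.0, 0.689]
ft_force: [-3.0, 1.5, 12.8]
opening: 0.209
shift [ 0.001 -0.001 -0.045] turn [ 1.00e-03 -1.00e-03  1.44e+00] | at [ 547.9 -269.8  302.3] [ 3.14  -0.     0.689] F [-3.   1.5 12.8] t 44.1 op 0.209 j [-0.57  0.59  1.7  -0.    0.86  0.32]
```

```bash
python3 -m pendant '[{"x":0,"y":0,"z":0,"rx":0,"ry":0,"rz":0.1,"jaw":0},{"x":0,"y":0,"z":0,"rx":0,"ry":0,"rz":0.2,"jaw":0},{"x":0,"y":0,"z":0,"rx":0,"ry":0,"rz":0.3,"jaw":0},{"x":0,"y":0,"z":0,"rx":0,"ry":0,"rz":0.4,"jaw":0},{"x":0,"y":0,"z":0,"rx":0,"ry":0,"rz":0.5,"jaw":0}]';python3 calc.py 547.9 -269.8 302 -0.442
```

```text
t: 44.7
eef_pos: [548.3, -270.1, 302.6]
tcp_rot: [3.139, -0.002, 0.294]
ft_force: [0.4, -0.3, 12.0]
opening: 0.21
shift [-0.002 -0.003  0.004] turn [ 0.002 -0.004  0.937] | at [ 548.3 -270.1  302.6] [ 3.139e+00 -2.000e-03  2.940e-01] F [ 0.4 -0.3 12. ] t 44.7 op 0.21 j [-0.57  0.59  1.7  -0.    0.85  0.71]
```

```bash
python3 -m pendant '[{"x":0,"y":0,"z":0.004,"rx":0,"ry":0,"rz":0.1,"jaw":0},{"x":0,"y":0,"z":0.004,"rx":0,"ry":0,"rz":0.2,"jaw":0},{"x":0,"y":0,"z":0.004,"rx":0,"ry":0,"rz":0.3,"jaw":0},{"x":0,"y":0,"z":0.004,"rx":0,"ry":0,"rz":0.4,"jaw":0},{"x":0,"y":0,"z":0.004,"rx":0,"ry":0,"rz":0.5,"jaw":0},{"x":0,"y":0,"z":0.004,"rx":0,"ry":0,"rz":0.6,"jaw":0},{"x":0,"y":0,"z":0.004,"rx":0,"ry":0,"rz":0.7,"jaw":0},{"x":0,"y":0,"z":0.004,"rx":0,"ry":0,"rz":0.8,"jaw":0},{"x":0,"y":0,"z":0.004,"rx":0,"ry":0,"rz":0.86,"jaw":0}]';python3 calc.py 547.9 -269.8 302 -0.442; python3 -c "
from cell import env;print(env.state()['moment'])"
```

```text
t: 45.82
eef_pos: [548.3, -270.1, 302.1]
tcp_rot: [3.141, -0.004, -0.381]
ft_force: [0.8, -0.4, 12.2]
opening: 0.209
shift [-0.003 -0.001  0.001] turn [ 0.001 -0.005  0.078] | at [ 548.3 -270.1  302.1] [ 3.141 -0.004 -0.381] F [ 0.8 -0.4 12.2] t 45.8 op 0.209 j [-0.57  0.59  1.7  -0.    0.85  1.39]
[0.13854619 0.12889316 0.09935958]
```

```bash
python3 -m pendant '[{"x":0,"y":0,"z":0,"rx":0,"ry":0,"rz":0.04,"jaw":0},{"x":0,"y":0,"z":0,"rx":0,"ry":0,"rz":0.08,"jaw":0},{"x":0,"y":0,"z":0,"rx":0,"ry":0,"rz":0.11,"jaw":0},{"x":0,"y":0,"z":0,"rx":0,"ry":0,"rz":0.11,"jaw":0}]';python3 calc.py 547.9 -269.8 302 -0.442; python3 -c "
from cell import env;print(env.state()['moment'])"
```

```text
t: 46.32
eef_pos: [548.3, -270.1, 302.1]
tcp_rot: [3.141, -0.004, -0.466]
ft_force: [0.2, -0.3, 12.8]
opening: 0.21
shift [-0.003 -0.001  0.001] turn [ 0.001 -0.005 -0.03 ] | at [ 548.3 -270.1  302.1] [ 3.141 -0.004 -0.466] F [ 0.2 -0.3 12.8] t 46.3 op 0.21 j [-0.57  0.59  1.7  -0.    0.85  1.47]
[0.14088771 0.16476874 0.08416086]
```

```bash
python3 -m pendant '[{"x":0,"y":0,"z":0,"rx":0,"ry":0,"rz":0.02,"jaw":0},{"x":0,"y":0,"z":0,"rx":0,"ry":0,"rz":0.04,"jaw":0},{"x":0,"y":0,"z":0,"rx":0,"ry":0,"rz":0.04,"jaw":0}]';python3 calc.py 547.9 -269.8 302 -0.442; python3 -c "
from cell import env;print(env.state()['moment'])"
```

```text
t: 46.7
eef_pos: [548.1, -270.4, 302.1]
tcp_rot: [3.14, -0.004, -0.496]
ft_force: [-1.8, -1.9, 13.0]
opening: 0.21
shift [-0.003 -0.003  0.   ] turn [ 0.002 -0.004 -0.069] | at [ 548.1 -270.4  302.1] [ 3.14  -0.004 -0.496] F [-1.8 -1.9 13. ] t 46.7 op 0.21 j [-0.57  0.59  1.7  -0.    0.85  1.5 ]
[-0.36397764  0.60619098  0.45431383]
```

Stop reached: the moment jumped to 0.45 N m at yaw -0.496. I'll ease back slightly and let the cap rise.

```bash
python3 -m pendant '[{"x":0,"y":0,"z":0,"rx":0,"ry":0,"rz":-0.05,"jaw":0},{"x":0,"y":0,"z":-0.01,"rx":0,"ry":0,"rz":-0.05,"jaw":0},{"x":0,"y":0,"z":-0.025,"rx":0,"ry":0,"rz":-0.05,"jaw":0},{"x":0,"y":0,"z":-0.04,"rx":0,"ry":0,"rz":-0.05,"jaw":0},{"x":0,"y":0,"z":-0.045,"rx":0,"ry":0,"rz":-0.05,"jaw":0},{"x":0,"y":0,"z":-0.045,"rx":0,"ry":0,"rz":-0.05,"jaw":0}]';python3 calc.py 547.9 -269.8 302 -0.442; python3 -c "
from cell import env;print(env.state()['moment'])"
```

```text
t: 47.45
eef_pos: [548.0, -270.0, 307.6]
tcp_rot: [3.141, -0.001, -0.458]
ft_force: [1.5, -0.4, 3.7]
opening: 0.207
shift [-0.001 -0.001  0.037] turn [ 0.    -0.002 -0.02 ] | at [ 548.  -270.   307.6] [ 3.141e+00 -1.000e-03 -4.580e-01] F [ 1.5 -0.4  3.7] t 47.5 op 0.207 j [-0.57  0.58  1.69 -0.    0.87  1.46]
[-0.11630349 -0.19215034 -0.02567971]
```

```bash
python3 -m pendant '[{"x":0,"y":0,"z":-0.01,"rx":0,"ry":0,"rz":-0.01,"jaw":0},{"x":0,"y":0,"z":-0.02,"rx":0,"ry":0,"rz":-0.01,"jaw":0},{"x":0,"y":0,"z":-0.02,"rx":0,"ry":0,"rz":-0.01,"jaw":0}]';python3 calc.py 547.9 -269.8 302 -0.442
```

```text
t: 47.82
eef_pos: [547.8, -269.8, 309.4]
tcp_rot: [-3.141, 0.001, -0.45]
ft_force: [0.7, -0.6, -6.6]
opening: 0.211
shift [ 0.001 -0.     0.05 ] turn [-0.     0.002 -0.01 ] | at [ 547.8 -269.8  309.4] [-3.141e+00  1.000e-03 -4.500e-01] F [ 0.7 -0.6 -6.6] t 47.8 op 0.211 j [-0.57  0.58  1.69 -0.    0.87  1.46]
```

The cap resists a 6.6 N pull, so it is held by the hooks. I'll release it and back off.

```bash
python3 -m pendant '[{"x":0,"y":0,"z":0.007,"rx":0,"ry":0,"rz":0,"jaw":0},{"x":0,"y":0,"z":0.007,"rx":0,"ry":0,"rz":0,"jaw":0.3},{"x":0,"y":0,"z":0.007,"rx":0,"ry":0,"rz":0,"jaw":0.5},{"x":0,"y":0,"z":0.007,"rx":0,"ry":0,"rz":0,"jaw":0.5},{"x":0,"y":0,"z":-0.2,"rx":0,"ry":0,"rz":0,"jaw":0.5},{"x":0,"y":0,"z":-0.5,"rx":0,"ry":0,"rz":0,"jaw":0.5},{"x":0,"y":0,"z":-0.8,"rx":0,"ry":0,"rz":0,"jaw":0.5},{"x":0,"y":0,"z":-0.9,"rx":0,"ry":0,"rz":0,"jaw":0.5}]'; python3 -m pendant '[{"x":-0.3,"y":0.1,"z":0,"rx":0,"ry":0,"rz":0,"jaw":0.5},{"x":-0.6,"y":0.3,"z":0,"rx":0,"ry":0,"rz":0,"jaw":0.5},{"x":-0.8,"y":0.6,"z":0,"rx":0,"ry":0,"rz":0,"jaw":0.5},{"x":-0.8,"y":0.9,"z":0,"rx":0,"ry":0,"rz":0,"jaw":0.5},{"x":-0.8,"y":1,"z":0,"rx":0,"ry":0,"rz":0,"jaw":0.5},{"x":-0.8,"y":1,"z":0,"rx":0,"ry":0,"rz":0,"jaw":0.5}]'
python3 - <<'E'
from h import *
c=cam('scene'); cv2.imwrite('pics/z1.png',c['img'][:,:,::-1]);cv2.imwrite('pics/z3.png',cv2.resize(c['img'][250:360,120:220,::-1],None,fx=5,fy=5,interpolation=cv2.INTER_CUBIC))
c=cam('top'); cv2.imwrite('pics/z2.png',c['img'][:,:,::-1])
E
```

```text
t: 48.82
eef_pos: [547.7, -269.7, 448.0]
tcp_rot: [3.141, -0.004, -0.45]
ft_force: [-0.2, -0.0, -0.7]
opening: 0.497
t: 49.58
eef_pos: [374.4, -353.1, 444.6]
tcp_rot: [-3.141, 0.001, -0.452]
ft_force: [0.2, -0.4, 0.3]
opening: 0.499
```

View pics/z1.png

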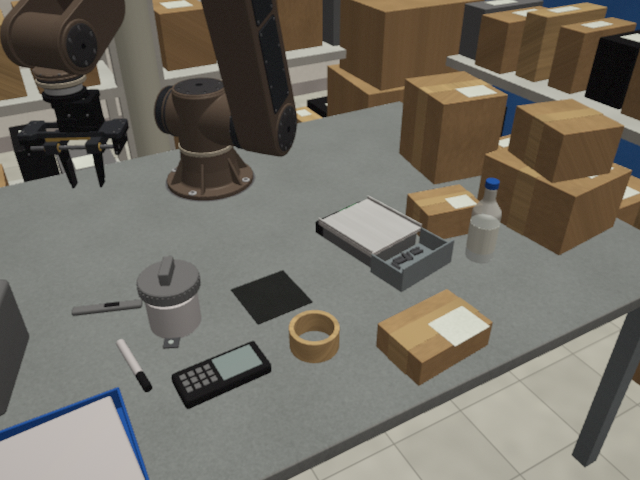

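View pics/z2.png

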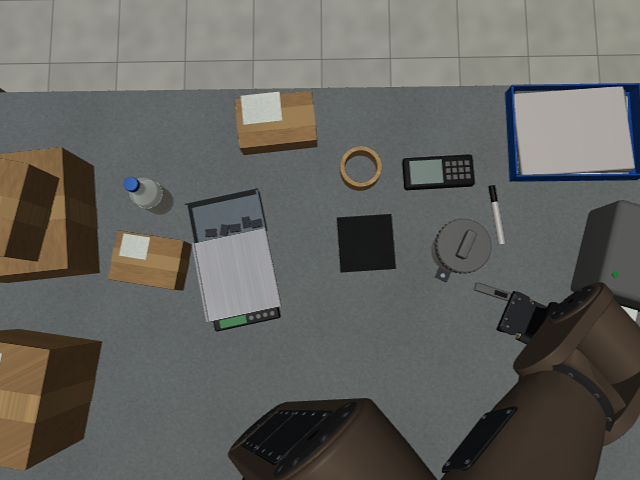

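View pics/z3.png

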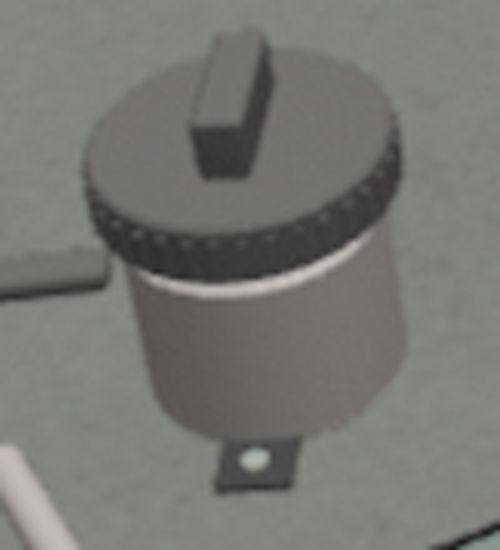

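```bash
python3 - <<'E'
import cv2
a=cv2.imread("pics/z2.png");cv2.imwrite("pics/y1.png",cv2.resize(a[185:250,180:275],None,fx=7,fy=7,interpolation=cv2.INTER_CUBIC))
E
```

```text
(no output)
```

View pics/y1.png

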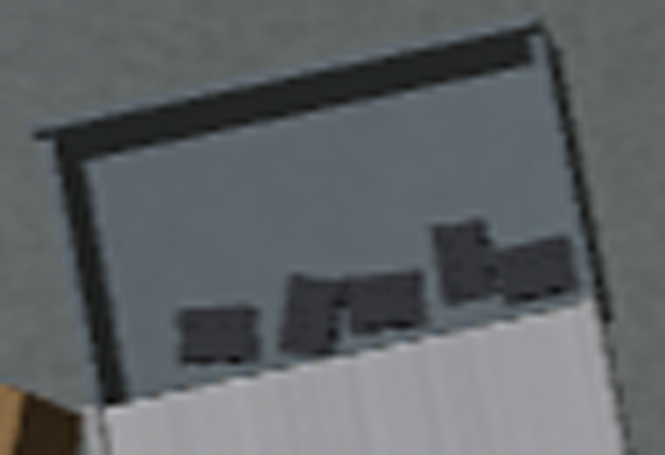

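All five seals are in the tray, at (218,333), (312,313), (388,300), (465,260) and (537,268), and the plate is clear. I'm handing the job in.

```bash
python3 -c "
from cell import env
env.job_done(); print(env.state()['t'])"
```

```text
the job is handed in; nothing more can be done
the job is handed in; nothing more can be done
```

The job is done and handed in at about 50 s. I took the cap off and set it right way up on the mat. With the scraper I wiped all five seals into the catch tray in three lanes. The scraper is back upright in the tub, and the cap is on again, pressed and turned clockwise to its stop.

**Checks that passed**
- **Seals:** the last top-camera picture shows the plate empty and five seals in the tray. Only the scraper touched them.
- **Cap locked:** the stop showed as a moment jump to 0.45 N m at yaw -0.496. I eased back to about -0.45; the gripper held it at -0.44 before opening. The cap then held against a 6.6 N upward pull, and the camera shows its bar almost exactly as at the start.
- **Other things on the counter:** they look unmoved in both camera views.
- **Forces:** the highest I read was about 13 N, while pressing the cap.

**Not checked:** I did not try turning the closed cap unpressed, so the lock rests on the stop and the pull. No check failed.

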